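Weigh out a portion of beads

ROBOT

A 6-joint arm with a two-finger parallel gripper is mounted at the origin on the work surface. World frame = base frame: x ahead of the robot, y to its left, z up, the work surface at z = 0. Lengths are in m, angles in rad, forces in N, time in s.
With the tool pointing down it reaches from about 0.275 to 0.875 m from the base axis. Payload 12.5 kg.
Tool frame: the origin (TCP) lies at the very end of the fingers, on their centre line; the grasp point (between the pads) lies 19 mm behind it; x points along the fingers, y is the direction in which the jaws open and shut, and the axes are right-handed (so a half turn about x gives the same grasp; the last joint's range is limited). The gripper opens to 85 mm and grips with 20 to 120 N. Pads are 22 mm wide; open, the fingers measure 114 mm over their backs; the gripper's body (76 mm by 85 mm) begins 54 mm behind the grasp point. The pads swing forward as they close: fully open they stand 13 mm farther back than shut.
Start: joints at [-1.367, 0.351, 1.652, -0, 1.139, -0.085], TCP at [0.157, -0.527, 0.231] pointing down, gripper open.
Joint ranges: [-2.75, 2.75], [-0.79, 2.1], [0.01, 2.65], [-1.57, 4.71], [0.07, 3.14], [-2.87, 2.87]. Speed limits (rad/s): [2.22, 2.22, 2.79, 3.14, 3.14, 3.14].

INTERFACE

Orientations are given as a 3x3 rotation matrix whose columns are the frame's x, y, z axes.
In Python, from bench import manip gives the robot as it stands. Calls block until the motion is done:
- manip.move_ptp(position, orientation): joint-space move of the TCP to a pose.
- manip.move_l(position, attitude=None, max_speed=0.15): straight line of the TCP; attitude=None keeps the orientation; max_speed is the mean speed in m/s.
- manip.move_j(angles): joint-space move.
- manip.set_gripper(opening, effort=None): opening from 0.0 (shut) to 1.0 (fully open); effort is the grip in N (None keeps the last); returns when the fingers have stopped.
- manip.dwell(seconds).
- manip.inverse_kinematics(position, orientation): joint angles nearest the present ones, or None.
- manip.grab_frame(name): name is "scene" or "top"; returns (picture, depth): 420x560x3 uint8, red, green, blue; 420x560 float32, m along the optical axis (not along the pixel's ray), 0 where there is no reading.
- manip.get_calibration(name): a dict with "camera_matrix" (3x3 intrinsics, pixels), "R" (3x3) and "t" (3): a world point X has camera coordinates R X + t. Camera axes: x right, y down, z forward; pixel columns grow to the right and rows downward; lengths in m; the calibration is good to about 2 mm. A picture is of the moment at which its call begins. get_calibration takes no time and is no camera call.
A pose or a line that the arm cannot do raises manip.Unreachable and nothing moves.
- manip.sign_off(): hands the job in, once; it reports no verdict.
Trained networks look in the newest picture that a camera, given by its name, has taken for a name from the list of things; names that differ only in an ending like _2 or _b are one class to them, and where a whole thing is asked for, a point or a joint stands for the part that bears it (a point fixed in the world has none). Each returns a list of dicts, best first, with "confidence" (0 to 1); they miss things now and then, are a little off and sometimes report something else, mostly with a low value. They report only what shows in the picture. A call takes as long as a camera call. They do not tell look-alikes from the thing itself.
- manip.look_for(camera, name): "at" ([x, y, z] in m, in world coordinates, good to about 4 mm: the middle of the surface that is visible of it).
Readings, each from a call of its own:
- manip.current_time(): time.
- manip.current_qpos(): joint angles.
- manip.current_joint_vel(): joint speeds.
- manip.current_joint_torque(): joint torques, N m.
- manip.current_ee_pos(): TCP position.
- manip.current_tcp_rot(): TCP orientation.
- manip.current_force(): force on the tool from outside, world axes, zero at the start.
- manip.current_ft_torque(): the same for the moment, N m.
- manip.current_grip_width(): opening from 0.0 (shut) to 1.0 (fully open).
Only numpy, scipy, OpenCV 4.12 (cv2) and the standard library are available. Lean on these libraries where they do the work, as an engineer would, in place of code of your own. Each camera call takes 0.05 s, during which the arm holds its last target.

TASK

Weigh out the beads for the next shoe: set the empty tub on the scale's pan and let go, zero the scale by pressing its sunken key right down with the stylus, and put the stylus back in its stand. Then use the scoop to move every bead from the tray into the tub on the pan (never take beads from the tray with the fingers; any bead that is spilled elsewhere may be picked up by hand), lay the scoop back in the emptied tray, and carry the full tub to the middle of the cork mat. Leave the paint pots and the thread reel where they stand.

Things in the scene. Friction and masses are not known exactly. Their poses are not given: they have to be found in the camera images.
- tray: White glazed bead trough fixed to the table. Origin under its centre; x along it, y across. Inside 210 x 60 mm at the floor, floor top at z = 4 mm, rim at z = 30 mm; long walls upright, 4 mm thick; both end walls lean 20 deg outward from their foot at x = +/-105 mm. At the start the beads lie at x = -30 to +101 mm; the rest is free. Glaze, beads and scoop are slippery (friction about 0.3).
- bead0: Black faceted glass bead 24 mm across, 18 g; origin at its centre. 7 to 10 of the ten beads are present. Its facets keep it from rolling on slopes under about 15 deg.
- bead1: Another such bead, or absent.
- bead2: Another such bead, or absent.
- bead3: Another such bead, or absent.
- bead4: Another such bead, or absent.
- bead5: Another such bead, or absent.
- bead6: Another such bead, or absent.
- bead7: Another such bead, or absent.
- bead8: Another such bead, or absent.
- bead9: Another such bead, or absent.
- scoop: Steel hand scoop, wooden handle, 80 g; stands level by itself. Origin under the middle of its pan; x out over the open lip, z up. Pan 54 mm wide outside, 50 inside; floor 1.5 mm thick from x = -26 (rear wall, 32 mm high) to the lip at x = 30 mm; side walls 20 mm high to x = 10, then sloping to nothing at the lip. Fits the tray with 3 mm play a side, so no bead slips past; holds 4 beads, more spill.
- scoop_grip (a point): Grip point in the scoop's straight level handle, at x = -54, y = 0, z = 67 mm of the scoop. The handle is 14 mm wide (y) and 16 mm high (z = 59 to 75 mm) and runs from x = -30 to -108 mm; pinch it across y.
- tub: White plastic tub, open above, 110 (x) x 64 (y) x 45 mm (z), walls and floor 3 mm, 90 g, empty at the start, standing on the table. Origin under its centre. Can be gripped across its 64 mm width. It and the scoop may swap places between starts.
- scale: Grey bench scale fixed to the table, 190 (x) x 140 (y) mm, housing 32 mm high. Origin under the middle of the housing; x points from the key panel (-x end, towards the robot) to the pan. Square steel pan, side 125 mm, its centre at x = 30 mm; blank display and sunken zero key (x = -61, y = -36 mm) in the top of the front panel.
- scale_pan (a point): Centre of the pan's upper face, 44 mm above the table; axes as the scale's (x away from the key panel).
- zero_key_top (a point): Centre of the zero key's upper face. The key is black, 10 mm across, in an upright round hole 12 mm wide in the front panel's top; when up, its face lies 5 mm below the panel's top face (27 mm above the table). Too narrow for a finger.
- zero_key (a joint): How far the zero key is pressed down, 0 (up) to 0.004 m. Spring: 1.5 N to start, 3.5 N fully down; returns by itself.
- stand: Wooden block 56 (x) x 104 (y) x 50 mm fixed to the table, origin under its centre, with three holes 10 mm wide and 48 mm deep in its top at y = -32, 0 and +32 mm (x = 0).
- stylus: Dotting stylus, 135 mm long, 30 g, standing tip down in the middle hole of the stand. Origin at the very tip, z along it towards the handle. Steel ball tip 6 mm and steel shaft 5 mm thick up to z = 45 mm, then a wooden handle 14 mm thick from z = 45 to 135 mm, whose shoulder rests on the stand's top (the tip is then 5 mm above the table).
- mat: Cork mat fixed to the table, 150 (x) x 120 (y) x 4 mm, origin under its centre, top at z = 4 mm. The full tub ends here.
- pot1: Capped paint pot with a white lid, 55 mm wide, 62 mm high; leave alone. Origin under its centre.
- pot2: Another such pot; leave alone.
- reel: Reel of black thread, 24 mm wide, 40 mm high, standing; leave alone. Origin under its centre.
Things that resemble listed ones, but are neither listed nor needed, are in the scene too. Of the things that look like the mat, take the one that is farthest to the robot's right at the start. What is shaped like the tub but pink is not meant.

How it is judged:
By the outcome, as a careful person would: the job done as asked, in the order asked, and still so for the second after the job is handed in, with the robot touching nothing.
Of bead0, bead1, bead2, bead3, bead4, bead5, bead6, bead7, bead8, bead9 only 7 to 10 are there at a start; the rules pass over those that are not, and their reading is None.
At some moment in a run one of tub, scoop may be knocked a few centimetres aside while the robot is not near it.
Once in a run the grip may slacken for a moment while it holds something.
It also fails if it takes over 210 s, if anything falls off the work surface, if the arm or the gripper's body presses on something with over 40 N, if the wrist force passes 120 N, or if a joint passes its speed limit or range.

## Working session

There is one attempt and no reset: what is moved stays moved. The work goes in short steps, each a Python script; the robot and the scene stay as the last script left them, time stands still between calls to the robot, and variables do not carry over. Pictures are saved under pics/ and viewed, and the job is handed in when it is done.

```bash
ls; mkdir -p pics; python3 - <<'E'
from bench import manip
import cv2,numpy as np
for n in ("scene","top"):
    im,d=manip.grab_frame(n); cv2.imwrite(f"pics/{n}0.png",im[:,:,::-1]); np.save(f"pics/{n}0d.npy",d)
    c=manip.get_calibration(n); print(n,c)
    for k in ["tray","scoop","tub","scale","stand","stylus","mat","pot1","reel","zero_key_top","scoop_grip","bead0"]:
        try: print(k,[(np.round(r["at"],3).tolist(),round(r["confidence"],2)) for r in manip.look_for(n,k)])
        except Exception as e: print(k,e)
print(manip.current_time(),manip.current_tcp_rot(),manip.current_force())
E
```

```text
pics
scene {'camera_matrix': array([[389.06016155,   0.        , 281.71016661],
       [  0.        , 389.06016155, 210.80296706],
       [  0.        ,   0.        ,   1.        ]]), 'R': array([[ 0.65131662,  0.75846416, -0.02277659],
       [ 0.39598497, -0.36534318, -0.84244897],
       [-0.64728862,  0.53968183, -0.53829449]]), 't': array([-0.35734941, -0.10418192,  1.39462078])}
tray [([0.48, 0.314, 0.019], 0.89)]
scoop [([0.457, -0.367, 0.028], 0.74)]
tub [([0.553, 0.169, 0.028], 0.55), ([0.427, -0.222, 0.022], 0.52)]
scale [([0.569, -0.076, 0.038], 0.77)]
stand [([0.442, 0.135, 0.038], 0.62)]
stylus []
mat [([0.26, -0.231, 0.009], 0.75), ([0.641, -0.313, 0.005], 0.73)]
pot1 [([0.74, 0.16, 0.042], 0.69), ([0.775, -0.113, 0.051], 0.68), ([0.453, -0.37, 0.03], 0.63), ([0.481, 0.314, 0.023], 0.53)]
reel []
zero_key_top []
scoop_grip [([0.452, -0.367, 0.032], 0.98)]
bead0 []
top {'camera_matrix': array([[409.7324663 ,   0.        , 283.31211379],
       [  0.        , 409.7324663 , 213.68282492],
       [  0.        ,   0.        ,   1.        ]]), 'R': array([[ 0.02351221, -0.999
[... 522 characters left out ...]
([0.631, -0.309, 0.007], 0.71)]
pot1 [([0.725, 0.171, 0.065], 0.74), ([0.368, 0.327, 0.023], 0.72), ([0.763, -0.099, 0.061], 0.7), ([0.47, 0.317, 0.027], 0.51), ([0.532, -0.06, 0.045], 0.44)]
reel [([0.421, -0.219, 0.032], 0.52)]
zero_key_top []
scoop_grip [([0.44, -0.366, 0.008], 0.89), ([0.484, 0.333, 0.005], 0.52)]
bead0 [([0.418, 0.334, 0.024], 0.6), ([0.451, 0.313, 0.02], 0.6), ([0.367, 0.33, 0.025], 0.53), ([0.368, 0.307, 0.023], 0.47), ([0.437, 0.341, 0.024], 0.45), ([0.472, 0.316, 0.03], 0.41)]
1.3 [[-1.89972573e-05  2.84764487e-01 -9.58597510e-01]
 [ 2.21071776e-05 -9.58597510e-01 -2.84764487e-01]
 [-1.00000000e+00 -2.66016297e-05  1.19153845e-05]] [0.59252939 0.7033925  0.49999129]
```

View pics/scene0.png

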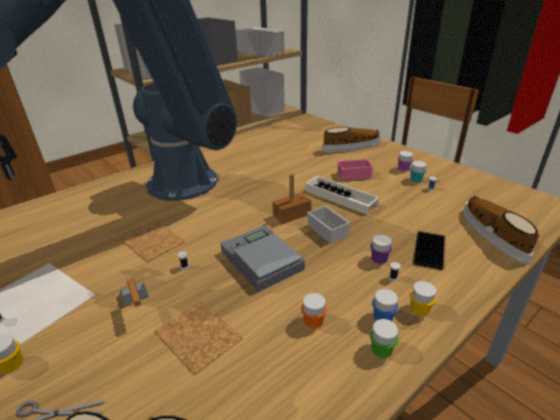

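View pics/top0.png

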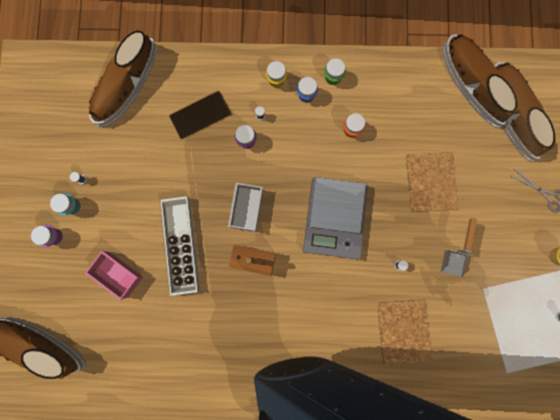

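The top view shows: tray with its beads at the near end (180,245), grey-white tub (247,207), stand with stylus (252,260), scale (337,217) with the key at about (347,244), scoop (456,262) with its handle pointing away, and the target right-hand mat (432,180). Next I'll fit precise poses.

```bash
cat > h.py <<'E'
from bench import manip
import numpy as np, cv2, json
def cal(n):
    c=manip.get_calibration(n); return c["camera_matrix"],c["R"],c["t"]
def cloud(n,d):
    K,R,t=cal(n); v,u=np.mgrid[:d.shape[0],:d.shape[1]]
    P=np.stack([(u-K[0,2])/K[0,0]*d,(v-K[1,2])/K[1,1]*d,d],-1)
    return (P-t)@R
def proj(n,X):
    K,R,t=cal(n); c=np.asarray(X)@R.T+t; p=c@K.T; return p[...,:2]/p[...,2:]
def pix2plane(n,uv,z):
    K,R,t=cal(n); r=np.array([(uv[0]-K[0,2])/K[0,0],(uv[1]-K[1,2])/K[1,1],1.]); r=r@R; o=-t@R
    return o+r*(z-o[2])/r[2]
def crop(n,im,c,w,h,s,fn,grid=None):
    x0,y0=int(c[0]-w/2),int(c[1]-h/2); x0=max(x0,0);y0=max(y0,0)
    a=cv2.resize(im[y0:y0+h,x0:x0+w],None,fx=s,fy=s,interpolation=cv2.INTER_CUBIC)
    cv2.imwrite(fn,a[:,:,::-1]); return x0,y0
E
python3 - <<'E'
from h import *
im=cv2.imread("pics/top0.png")[:,:,::-1]; d=np.load("pics/top0d.npy"); P=cloud("top",d)
def rect(name,c,r,zlo,zhi,):
    m=(abs(P[...,0]-c[0])<r[0])&(abs(P[...,1]-c[1])<r[1])&(P[...,2]>zlo)&(P[...,2]<zhi)
    q=P[m]; rr=cv2.minAreaRect(q[:,:2].astype(np.float32)); print(name,len(q),np.round(rr[0],4),np.round(rr[1],4),round(rr[2],2),"z med",np.median(q[:,2]).round(4))
rect("tray",(0.485,0.325),(.16,.06),.018,.04)
rect("tub",(0.556,0.17),(.08,.06),.03,.055)
rect("scale",(0.54,-.06),(.13,.1),.02,.06)
rect("pan",(0.57,-.06),(.13,.1),.039,.05)
rect("stand",(.42,.14),(.05,.08),.04,.056)
rect("stylus",(.42,.14),(.05,.08),.125,.15)
rect("scoophandle",(.47,-.38),(.09,.06),.052,.085)
rect("scooppan",(.47,-.38),(.09,.06),.012,.05)
hs=cv2.cvtColor(np.ascontiguousarray(im),cv2.COLOR_RGB2HSV)
print("table z",np.median(P[300:330,20:60,2]))
crop("top",im,(215,235),150,120,5,"pics/a.png")
crop("top",im,(400,235),160,120,5,"pics/b.png")
E
```

```text
tray 1365 [0.4549 0.332 ] [0.2396 0.0694] 9.02 z med 0.0257
tub 291 [0.5537 0.1678] [0.0673 0.1113] 82.27 z med 0.044
scale 4263 [ 0.5322 -0.0571] [0.1404 0.1892] 83.81 z med 0.0415
pan 2516 [ 0.5625 -0.0604] [0.125  0.1253] 83.82 z med 0.0433
stand 927 [0.4225 0.1472] [0.1039 0.0561] 78.99 z med 0.0497
stylus 32 [0.423  0.1464] [0.011  0.0114] 1.31 z med 0.1392
scoophandle 274 [ 0.4929 -0.372 ] [0.0167 0.082 ] 77.08 z med 0.0726
scooppan 111 [ 0.4344 -0.3587] [0.055  0.0453] 76.92 z med 0.0195
table z 0.0007626564629434596
```

View pics/a.png

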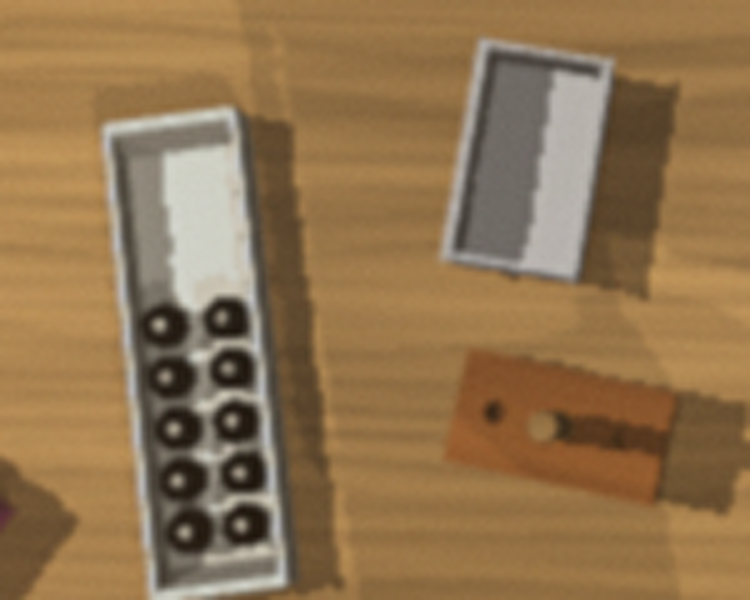

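View pics/b.png

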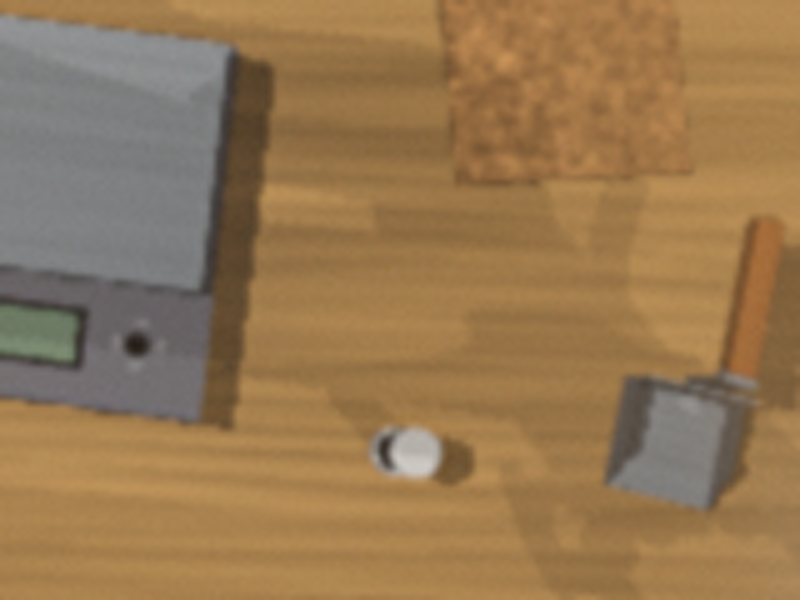

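```bash
python3 - <<'E'
from h import *
def R2(a): c,s=np.cos(a),np.sin(a); return np.array([[c,-s],[s,c]])
a=np.radians(-6.2)
key=np.r_[np.array([.5322,-.0571])+R2(a)@[-.061,-.036],.027]; print("key",key,proj("top",key),proj("scene",key), "img",pix2plane("top",(347.4,243.8),.027))
# image threshold-based tray rim corners, top crop a (crop origin 140,175)
for n,uv in dict(nl=(153,597),nr=(290,583),fl=(104,127),fr=(238,108)).items():
    p=(140+uv[0]/5-.4,175+uv[1]/5-.4); print(n,pix2plane("top",p,.03).round(4))
d=np.load("pics/top0d.npy"); im=cv2.imread("pics/top0.png")
hs=cv2.cvtColor(im,cv2.COLOR_BGR2HSV)
m=((hs[...,1]<60)&(hs[...,2]>60))
m[:190]=0;m[300:]=0;m[:,:155]=0;m[:,205:]=0
cv2.imwrite("pics/m.png",cv2.resize(m.astype(np.uint8)[180:305,150:210]*255,None,fx=4,fy=4))
s=cv2.imread("pics/scene0.png")[:,:,::-1]
crop("scene",s,(335,205),110,90,7,"pics/c.png")
im=im[:,:,::-1]
E
```

```text
key [ 0.46766881 -0.08630147  0.027     ] [347.10708639 243.51700179] [236.86291429 244.69358376] img [ 0.46698548 -0.08703057  0.027     ]
nl [0.3341 0.3459 0.03  ]
nr [0.3425 0.279  0.03  ]
fl [0.5659 0.3831 0.03  ]
fr [0.577  0.3161 0.03  ]
```

View pics/c.png

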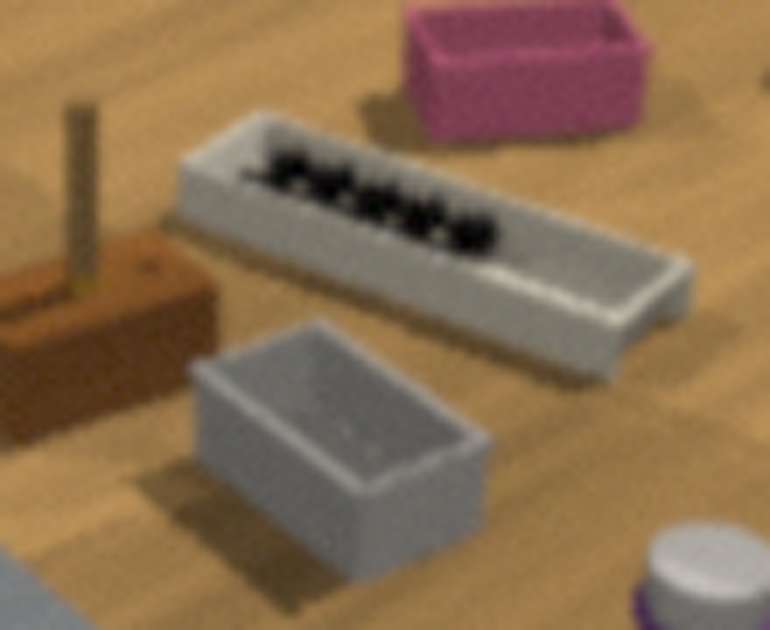

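View pics/m.png

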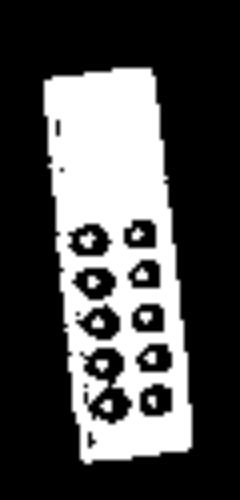

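```bash
cat >> h.py <<'E'
def pose(x,y,yawdeg):
    a=np.radians(yawdeg); c,s=np.cos(a),np.sin(a); return np.array([[c,-s,0,x],[s,c,0,y],[0,0,1,0],[0,0,0,1.]])
def tf(T,p): return np.asarray(p)@T[:3,:3].T+T[:3,3]
def box(hx,hy,z): return np.array([[hx,hy,z],[-hx,hy,z],[-hx,-hy,z],[hx,-hy,z]])
def overlay(n,im,polys,c,w,h,s,fn):
    x0,y0=max(int(c[0]-w/2),0),max(int(c[1]-h/2),0)
    a=cv2.resize(im[y0:y0+h,x0:x0+w],None,fx=s,fy=s,interpolation=cv2.INTER_CUBIC)[:,:,::-1].copy()
    for q in polys:
        uv=(proj(n,q)-[x0,y0]+.5)*s
        cv2.polylines(a,[np.round(uv).astype(int).reshape(-1,1,2)],True,(0,255,0),1)
    cv2.imwrite(fn,a)
TRAY=pose(.4549,.331,189.05); TUB=pose(.5537,.1678,-7.7); SCALE=pose(.5322,-.0571,-6.2); STAND=pose(.4225,.1472,-11); SCOOP=pose(.4256,-.3567,167.2)
def polys():
    L=[]
    L+= [tf(TRAY,box(.118,.034,.03)),tf(TRAY,box(.105,.034,0))]
    L+= [tf(TUB,box(.055,.032,.045)),tf(TUB,box(.055,.032,0))]
    L+= [tf(SCALE,box(.095,.07,.032)),tf(SCALE,box(.0625,.0625,.044)+[.03,0,0])]
    L+= [tf(STAND,box(.028,.052,.05)),tf(STAND,box(.007,.007,.140))]
    k=np.linspace(0,6.28,20)[:-1]; L.append(tf(SCALE,np.c_[-.061+.006*np.cos(k),-.036+.006*np.sin(k),k*0+.032]))
    L+= [tf(SCOOP,np.array([[-.026,.027,.0],[.03,.027,0],[.03,-.027,0],[-.026,-.027,0]])),tf(SCOOP,np.array([[-.03,.007,.075],[-.108,.007,.075],[-.108,-.007,.075],[-.03,-.007,.075]]))]
    return L
E
python3 - <<'E'
from h import *
s=cv2.imread("pics/scene0.png")[:,:,::-1];t=cv2.imread("pics/top0.png")[:,:,::-1]
overlay("scene",s,polys(),(310,225),150,110,5,"pics/d1.png")
overlay("scene",s,polys(),(155,290),100,70,7,"pics/d2.png")
overlay("top",t,polys(),(215,235),150,120,5,"pics/d3.png")
overlay("top",t,polys(),(400,225),190,110,4,"pics/d4.png")
a=np.vstack([cv2.imread("pics/d2.png"),]); 
E
```

```text
(no output)
```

View pics/d1.png

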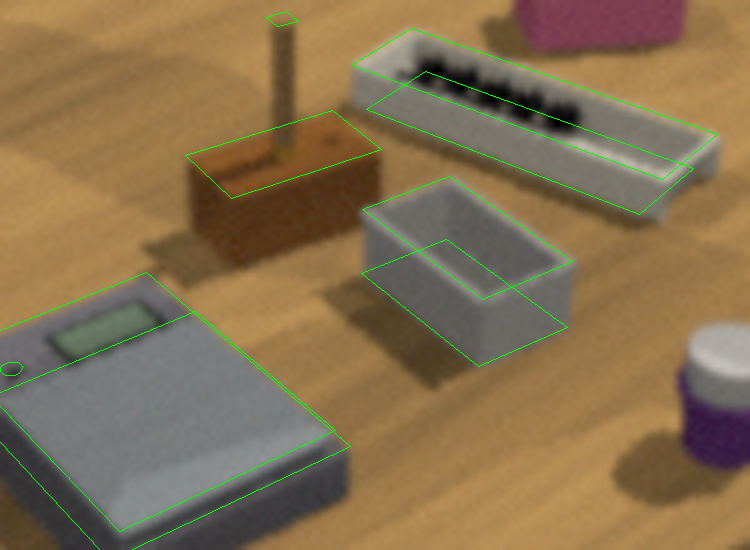

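View pics/d2.png

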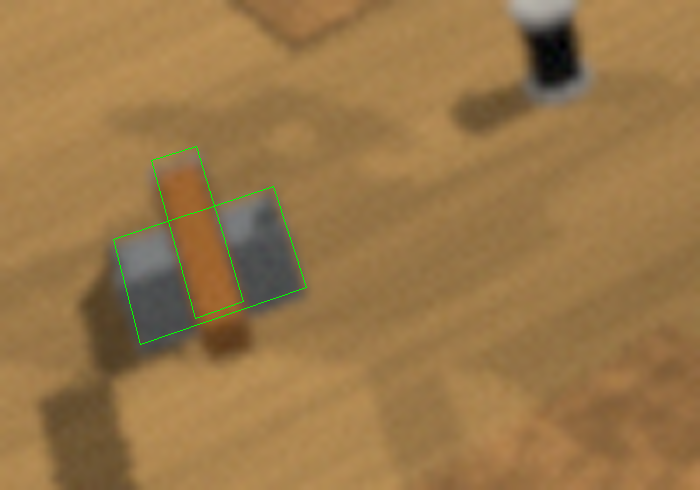

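View pics/d3.png

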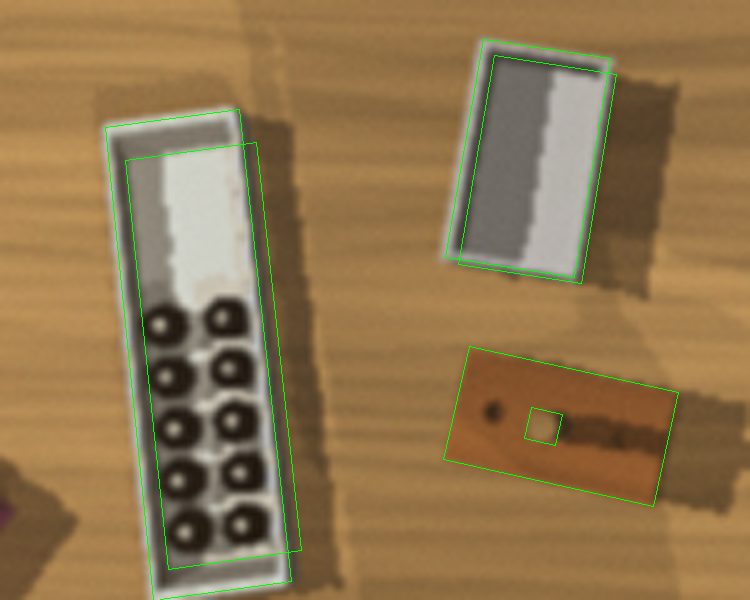

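View pics/d4.png

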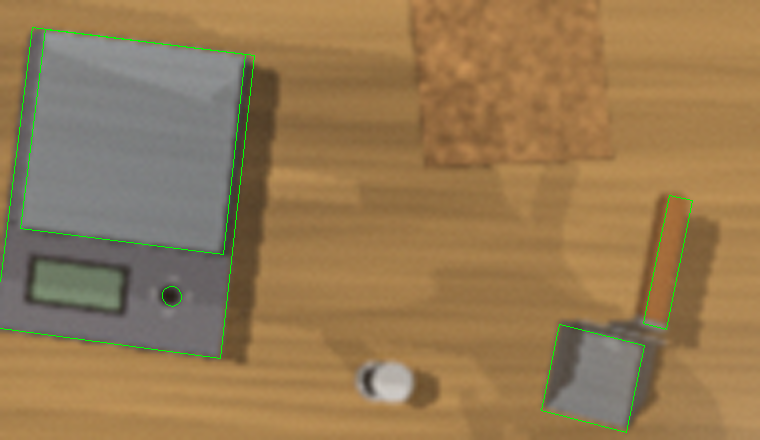

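```bash
cat >> h.py <<'E'
def Rdown(jawdeg):
    a=np.radians(jawdeg); x=np.array([0,0,-1.]); y=np.array([np.cos(a),np.sin(a),0]); return np.stack([x,y,np.cross(x,y)],1)
def st(tag=""):
    print(tag,"t",round(manip.current_time(),2),"p",np.round(manip.current_ee_pos(),4),"w",round(manip.current_grip_width(),3),"F",np.round(manip.current_force(),1))
def snap(tag):
    out={}
    for n in ("scene","top"):
        im,d=manip.grab_frame(n); cv2.imwrite(f"pics/{n}{tag}.png",im[:,:,::-1]); np.save(f"pics/{n}{tag}d.npy",d); out[n]=(im,d)
    return out
E
python3 - <<'E'
from h import *
R=Rdown(-97.7); st()
manip.move_ptp([.5537,.1678,.10],R); st("above")
manip.move_l([.5537,.1678,.014],max_speed=.15); st("down")
manip.set_gripper(0.0,40); st("closed")
manip.move_l([.5537,.1678,.075],max_speed=.15); st("lift")
R2=Rdown(-96.2); p=tf(SCALE,[.03,0,0])
manip.move_l([p[0],p[1],.080],R2,max_speed=.2); st("over")
manip.move_l([p[0],p[1],.060],max_speed=.08); st("dn")
E
```

```text
t 1.3 p [ 0.1567 -0.5272  0.2313] w 1.001 F [0.6 0.7 0.5]
above t 4.15 p [0.5539 0.1672 0.1001] w 1.005 F [-0.6 -0.1 -0. ]
down t 4.88 p [0.5542 0.1678 0.0147] w 0.999 F [0.7 0.3 0.4]
closed t 5.21 p [0.5544 0.168  0.0152] w 0.74 F [-0.9  0.4  7.3]
lift t 5.77 p [0.5534 0.1677 0.0746] w 0.736 F [ 0.6  0.3 -1.9]
over t 7.06 p [ 0.5619 -0.0596  0.0798] w 0.742 F [-1.1 -0.6 -0.8]
dn t 7.46 p [ 0.5616 -0.0599  0.0589] w 0.741 F [ 0.4 -0.4 -1.3]
```

```bash
python3 - <<'E'
from h import *
p=manip.current_ee_pos()
for z in (.058,.056,.054,.052):
    manip.move_l([.5625,-.0604,z],max_speed=.03); st(z)
    if manip.current_force()[2]>2.5: break
manip.set_gripper(.98); st("open")
manip.move_l([.5625,-.0604,.16],max_speed=.2)
manip.move_ptp([.35,-.06,.3],Rdown(-96.2))
snap("1"); st()
s=cv2.imread("pics/scene1.png")[:,:,::-1];t=cv2.imread("pics/top1.png")[:,:,::-1]
crop("t",t,(335,215),110,110,5,"pics/e1.png");crop("s",s,(265,245),110,90,6,"pics/e2.png")
P=cloud("top",np.load("pics/top1d.npy")); m=(abs(P[...,0]-.5625)<.09)&(abs(P[...,1]+.06)<.08)&(P[...,2]>.075)&(P[...,2]<.1)
print(cv2.minAreaRect(P[m][:,:2].astype(np.float32)),np.median(P[m][:,2]))
E
```

```text
0.058 t 7.71 p [ 0.5619 -0.06    0.0586] w 0.743 F [-9.4  0.3 16.7]
open t 8.05 p [ 0.5624 -0.0603  0.0577] w 0.979 F [0.6 0.7 0.1]
 t 9.81 p [ 0.3506 -0.06    0.2992] w 0.977 F [-0.  -0.4 -0.6]
((0.5611125826835632, -0.059530291706323624), (0.06717802584171295, 0.11201072484254837), 83.5075912475586) 0.0876919144141216
```

View pics/e1.png

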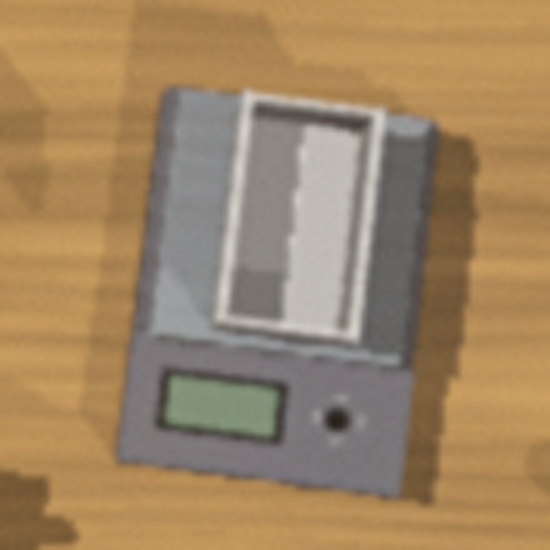

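View pics/e2.png

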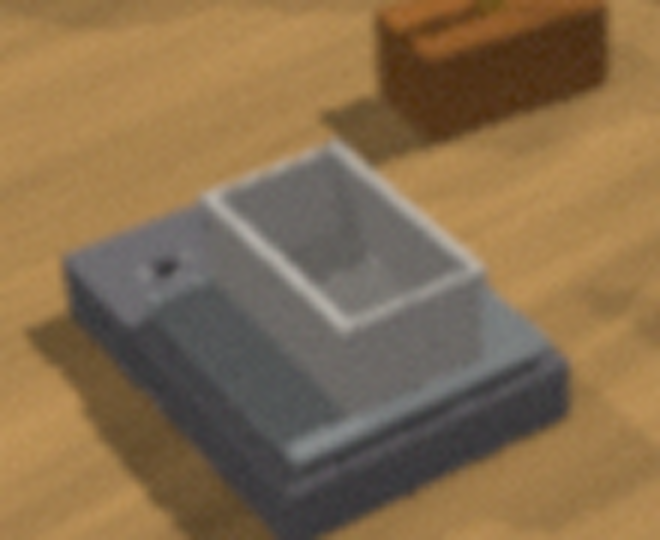

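```bash
python3 - <<'E'
from h import *
R=Rdown(-96)
manip.set_gripper(.5)
manip.move_ptp([.4227,.1468,.17],R); st()
manip.move_l([.4227,.1468,.091],max_speed=.12); st("dn")
manip.set_gripper(0,60); manip.dwell(.2); st("grip")
manip.move_l([.4227,.1468,.155],max_speed=.15); st("lift")
manip.move_l([.4674,-.0867,.155],max_speed=.2); st("key")
manip.move_l([.4674,-.0867,.132],max_speed=.15); manip.dwell(.3); st("near")
snap("2")
s=cv2.imread("pics/scene2.png")[:,:,::-1];t=cv2.imread("pics/top2.png")[:,:,::-1]
crop("s",s,(250,225),80,80,7,"pics/f.png")
E
```

```text
t 11.29 p [0.423  0.1462 0.1706] w 0.497 F [0.8 0.4 0.5]
dn t 12.1 p [0.4232 0.1466 0.0917] w 0.501 F [-0.6  0.   0.1]
grip t 12.68 p [0.4231 0.1469 0.0917] w 0.147 F [-0.4 -1.1  7. ]
lift t 13.25 p [0.4224 0.1468 0.1546] w 0.146 F [-0.3 -0.2 -0.4]
key t 14.59 p [ 0.4671 -0.086   0.1549] w 0.142 F [-0.2 -0.5 -0.9]
near t 15.19 p [ 0.4676 -0.0867  0.1325] w 0.142 F [-0.1 -0.2 -0.7]
```

View pics/f.png

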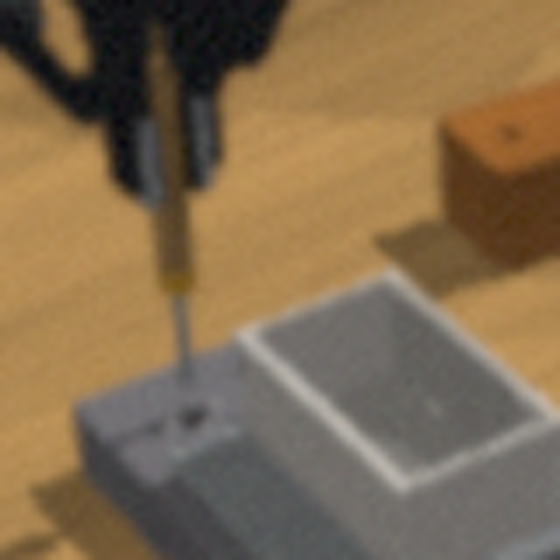

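```bash
python3 - <<'E'
from h import *
for z in (.046,.091,.14): print(z,(proj("scene",[.4676,-.0867,z])-[210,185]+.5)*7)
print((proj("scene",[.4674,-.0867,.027])-[210,185]+.5)*7,(proj("scene",[.4674,-.0867,.032])-[210,185]+.5)*7)
E
```

```text
0.046 [186.25996972 381.36728871]
0.091 [175.6958505  282.52154861]
0.14 [163.59251527 169.27376116]
[190.26664964 421.4679872 ] [189.13975723 410.93078164]
```

```bash
python3 - <<'E'
from h import *
for z in (.117,.113,.111,.110,.109,.108,.107,.106,.105):
    manip.move_l([.4674,-.0867,z],max_speed=.03); manip.dwell(.15); st(z)
    if manip.current_force()[2]>7: break
manip.dwell(.4); st("hold")
E
```

```text
0.117 t 16.09 p [ 0.4675 -0.0867  0.1172] w 0.15 F [ 0.8  0.  -0.5]
0.113 t 16.52 p [ 0.4675 -0.0867  0.1131] w 0.146 F [ 1.2 -0.6  1.7]
0.111 t 16.93 p [ 0.4675 -0.0867  0.1111] w 0.15 F [ 0.5 -0.2  1.9]
0.11 t 17.32 p [ 0.4674 -0.0867  0.11  ] w 0.147 F [ 0.6 -0.1  2.3]
0.109 t 17.73 p [ 0.4676 -0.0867  0.1091] w 0.143 F [0.7 0.8 4.8]
0.108 t 18.12 p [ 0.4679 -0.0868  0.1087] w 0.147 F [-0.  -0.1 12.3]
hold t 18.52 p [ 0.4679 -0.0868  0.1087] w 0.14 F [ 0.9 -0.6 11.6]
```

```bash
python3 - <<'E'
from h import *
manip.move_l([.4674,-.0867,.155],max_speed=.12); st()
manip.move_l([.4230,.1468,.155],max_speed=.2); manip.dwell(.2); st()
manip.move_l([.4230,.1468,.130],max_speed=.1); manip.dwell(.1);st()
snap("3")
s=cv2.imread("pics/scene3.png")[:,:,::-1]
crop("s",s,(295,195),80,80,7,"pics/g.png")
print((proj("scene",[.4230,.1468,.05])-[255,155]+.5)*7)
E
```

```text
t 19.07 p [ 0.4669 -0.0866  0.1543] w 0.15 F [ 0.6  0.  -0.8]
 t 20.61 p [0.4231 0.1463 0.155 ] w 0.14 F [0.1 0.4 0. ]
 t 21.11 p [0.4233 0.1468 0.1305] w 0.143 F [ 1.2 -0.2 -0.1]
[256.3118659  318.82257346]
```

View pics/g.png

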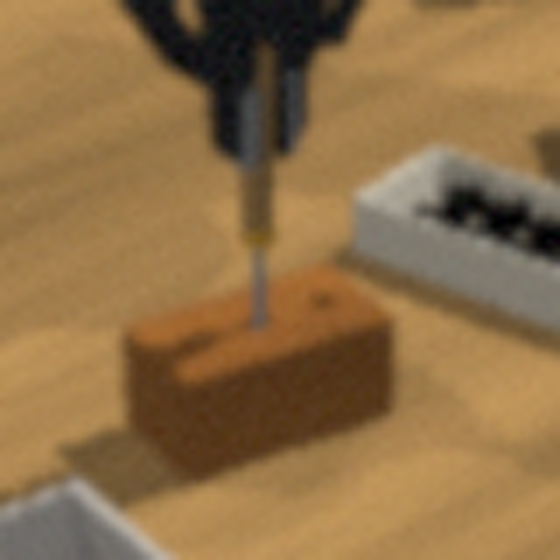

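```bash
python3 - <<'E'
from h import *
for z in (.120,.110,.100,.095,.0925,.0915):
    manip.move_l([.4230,.1468,z],max_speed=.06); st(z)
    if manip.current_force()[2]>6: break
manip.set_gripper(.5); st("open")
manip.move_l([.4230,.1468,.17],max_speed=.2)
manip.move_ptp([.35,-.2,.35],Rdown(-96)); 
snap("4"); st()
s=cv2.imread("pics/scene4.png")[:,:,::-1];t=cv2.imread("pics/top4.png")[:,:,::-1]
overlay("s" and "scene",s,polys(),(295,195),80,80,5,"pics/g1.png")
overlay("top",t,polys(),(460,250),80,80,5,"pics/g2.png")
a=[cv2.imread(f"pics/g{i}.png") for i in (1,2)]; cv2.imwrite("pics/g3.png",np.hstack(a))
P=cloud("top",np.load("pics/top4d.npy")); 
for zl,zh in((.055,.085),(.012,.05)):
    m=(abs(P[...,0]-.47)<.09)&(abs(P[...,1]+.38)<.07)&(P[...,2]>zl)&(P[...,2]<zh); print(cv2.minAreaRect(P[m][:,:2].astype(np.float32)))
m=(abs(P[...,0]-.423)<.05)&(abs(P[...,1]-.147)<.07)&(P[...,2]>.12)&(P[...,2]<.2); print(P[m].mean(0),m.sum())
E
```

```text
0.12 t 21.52 p [0.4227 0.1468 0.1196] w 0.148 F [-0.6  0.7 -0.8]
0.11 t 21.84 p [0.4227 0.1467 0.1096] w 0.151 F [ 0.4  0.5 -0.4]
0.1 t 22.16 p [0.4228 0.1467 0.0996] w 0.147 F [0.1 0.4 0. ]
0.095 t 22.41 p [0.4229 0.1468 0.0948] w 0.145 F [ 0.   0.4 -0.5]
0.0925 t 22.66 p [0.423  0.1468 0.0924] w 0.142 F [-0.4  0.2 -1.1]
0.0915 t 22.91 p [0.4232 0.1469 0.0917] w 0.147 F [0.  0.2 4. ]
open t 23.31 p [0.423  0.1468 0.0914] w 0.5 F [0.7 0.5 0.1]
 t 25.43 p [ 0.3503 -0.1994  0.3494] w 0.5 F [-0.5  0.6 -0.2]
((0.4925842583179474, -0.37253326177597046), (0.017971431836485863, 0.08135285973548889), 76.36869049072266)
((0.43344420194625854, -0.3587445318698883), (0.05577719211578369, 0.047288667410612106), 79.3261947631836)
[0.42284453 0.14645302 0.13880989] 33
```

View pics/g3.png

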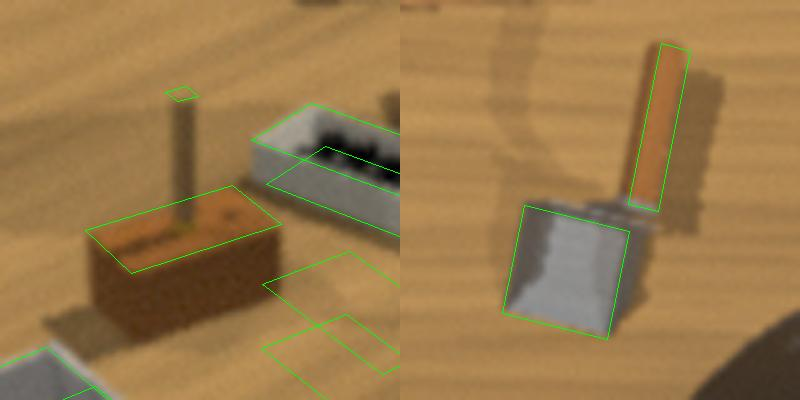

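```bash
cat >> h.py <<'E'
GX=-.054; GZ=.048   # TCP in scoop frame: x, z (updated after the grasp)
def scoop_tcp(L,psi,th=0.,gx=None,gz=None):
    """L = lip-point (scoop x=30,z=0) in world; psi,th deg; th>0 = lip up"""
    gx=GX if gx is None else gx; gz=GZ if gz is None else gz
    p,t=np.radians(psi),np.radians(th)
    sx=np.array([np.cos(t)*np.cos(p),np.cos(t)*np.sin(p),np.sin(t)]); sy=np.array([-np.sin(p),np.cos(p),0]); sz=np.cross(sx,sy)
    return np.asarray(L)+sx*(gx-.03)+sz*gz, np.stack([-sz,sy,sx],1)
E
python3 - <<'E'
from h import *
S=SCOOP.copy(); S[0,3]+=.001; S[1,3]+=.0005
L=tf(S,[.03,0,0]); p,R=scoop_tcp(L,167.2); print(p)
manip.set_gripper(.6)
manip.move_ptp([p[0],p[1],.13],R); st()
manip.move_l([p[0],p[1],.048],max_speed=.15); st()
manip.set_gripper(0,100); manip.dwell(.2); st("grip")
manip.move_l([p[0],p[1],.06],max_speed=.1); manip.dwell(.2); st("lift")
snap("5")
s=cv2.imread("pics/scene5.png")[:,:,::-1];t=cv2.imread("pics/top5.png")[:,:,::-1]
e=manip.current_ee_pos()
T=pose(e[0],e[1],167.2); T[2,3]=e[2]-.048; T[:2,3]-=T[:2,0]*-.054
q=[tf(T,np.array([[-.026,.027,.0],[.03,.027,0],[.03,-.027,0],[-.026,-.027,0]])),tf(T,np.array([[-.03,.007,.075],[-.108,.007,.075],[-.108,-.007,.075],[-.03,-.007,.075]]))]
overlay("scene",s,q,(150,280),80,80,5,"pics/g1.png")
overlay("top",t,q,(460,250),80,80,5,"pics/g2.png")
a=[cv2.imread(f"pics/g{i}.png") for i in (1,2)]; cv2.imwrite("pics/g3.png",np.hstack(a))
E
```

```text
[ 0.47925807 -0.36816362  0.048     ]
 t 26.84 p [ 0.4795 -0.3681  0.1312] w 0.597 F [-0.5  0.4 -0.1]
 t 27.54 p [ 0.4798 -0.3685  0.0492] w 0.597 F [ 0.9 -0.2  0.5]
grip t 28.18 p [ 0.4798 -0.3685  0.0488] w 0.144 F [ 0.9 -0.   6.9]
lift t 28.64 p [ 0.479  -0.368   0.0595] w 0.144 F [ 0.5 -0.2 -1.9]
```

View pics/g3.png

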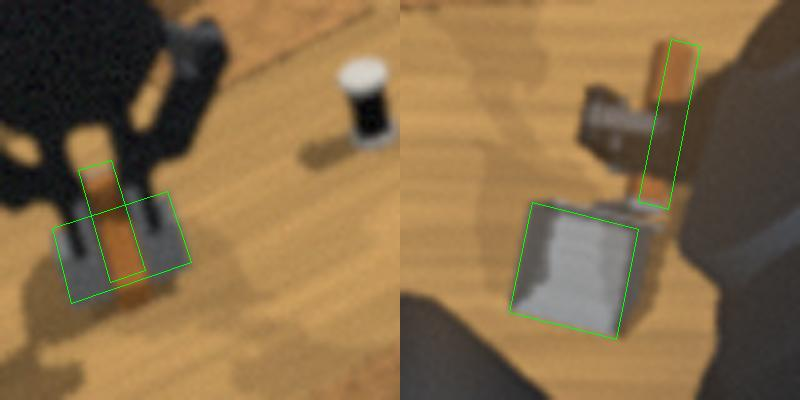

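```bash
sed -i 's/^GX=-.054; GZ=.048 /GX=-.054; GZ=.0487 /' h.py; python3 - <<'E'
from h import *
p,R=scoop_tcp(tf(TRAY,[-.038,0,.2]),189.05)
e=manip.current_ee_pos(); manip.move_l([e[0],e[1],p[2]],max_speed=.25)
manip.move_l(p,R,max_speed=.3); st()
p,R=scoop_tcp(tf(TRAY,[-.038,0,.042]),189.05)
manip.move_l(p,R,max_speed=.15); manip.dwell(.2); st(); print(p)
snap("6")
s=cv2.imread("pics/scene6.png")[:,:,::-1];t=cv2.imread("pics/top6.png")[:,:,::-1]
e=manip.current_ee_pos()
T=pose(e[0],e[1],189.05); T[2,3]=e[2]-.0487; T[:2,3]-=T[:2,0]*-.054
q=[tf(T,np.array([[-.026,.027,.0],[.03,.027,0],[.03,-.027,0],[-.026,-.027,0]])),tf(T,np.array([[-.03,.007,.075],[-.108,.007,.075],[-.108,-.007,.075],[-.03,-.007,.075]])),tf(TRAY,box(.118,.034,.03)),tf(TRAY,box(.114,.03,.03))]
overlay("scene",s,q,(340,190),80,90,7,"pics/g1.png")
overlay("top",t,q,(185,225),80,100,6,"pics/g2.png")
E
```

```text
t 32.22 p [0.5755 0.3495 0.2488] w 0.147 F [ 0.2  0.1 -0.5]
 t 33.62 p [0.5757 0.3503 0.0914] w 0.141 F [-0.3 -0.  -1. ]
[0.57538128 0.35019015 0.0907    ]
```

View pics/g1.png

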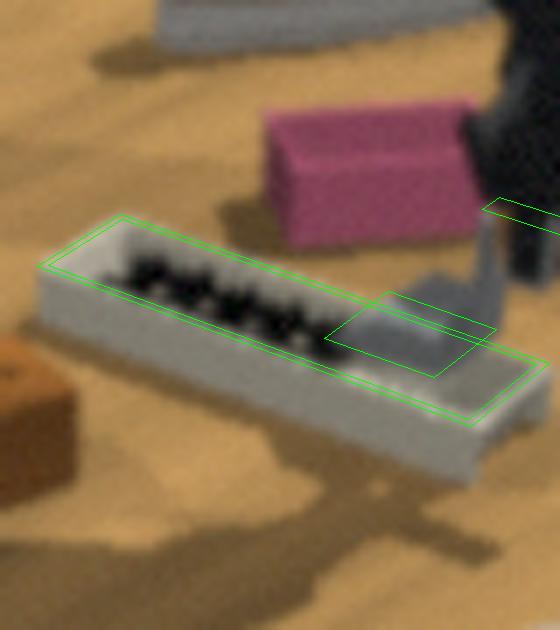

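View pics/g2.png

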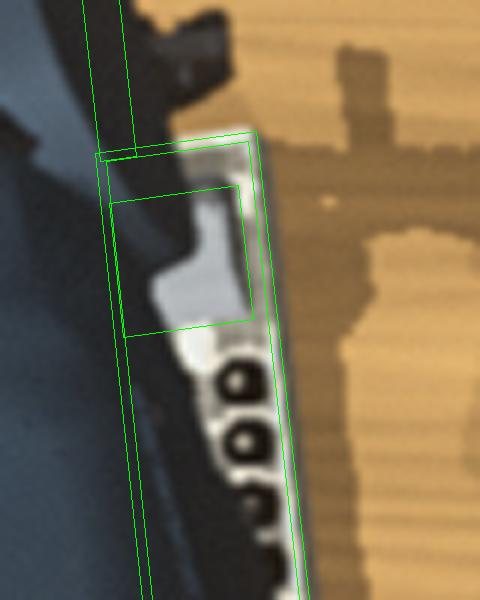

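```bash
python3 - <<'E'
from h import *
for z in (.034,.028,.020,.012,.008,.006,.005,.004):
    p,R=scoop_tcp(tf(TRAY,[-.038,0,z]),189.05); manip.move_l(p,R,max_speed=.05); st(z)
    f=manip.current_force()
    if f[2]>4 or np.hypot(f[0],f[1])>4: break
snap("7")
s=cv2.imread("pics/scene7.png")[:,:,::-1];t=cv2.imread("pics/top7.png")[:,:,::-1]
crop("scene",s,(340,190),80,80,6,"pics/g1.png")
crop("top",t,(185,225),50,80,6,"pics/g2.png")
a=[cv2.imread(f"pics/g{i}.png") for i in (1,2)]; cv2.imwrite("pics/g3.png",np.hstack(a))
E
```

```text
0.034 t 34.02 p [0.5751 0.35   0.0821] w 0.142 F [0.6 1.  0.1]
0.028 t 34.29 p [0.5752 0.3501 0.0762] w 0.143 F [ 0.   0.1 -1. ]
0.02 t 34.6 p [0.5751 0.3501 0.0682] w 0.143 F [-0.3  0.4 -0.2]
0.012 t 34.91 p [0.5752 0.3501 0.0602] w 0.141 F [ 0.2  0.3 -1.1]
0.008 t 35.16 p [0.5753 0.3502 0.0565] w 0.144 F [ 0.1 -0.5 -0.6]
0.006 t 35.41 p [0.5753 0.3502 0.0546] w 0.143 F [-0.3  0.5 -0.6]
0.005 t 35.66 p [0.5754 0.3502 0.0537] w 0.142 F [ 0.2  0.4 -0.3]
0.004 t 35.91 p [0.5755 0.3503 0.0529] w 0.139 F [ 0.1 -0.4  1.1]
```

View pics/g3.png

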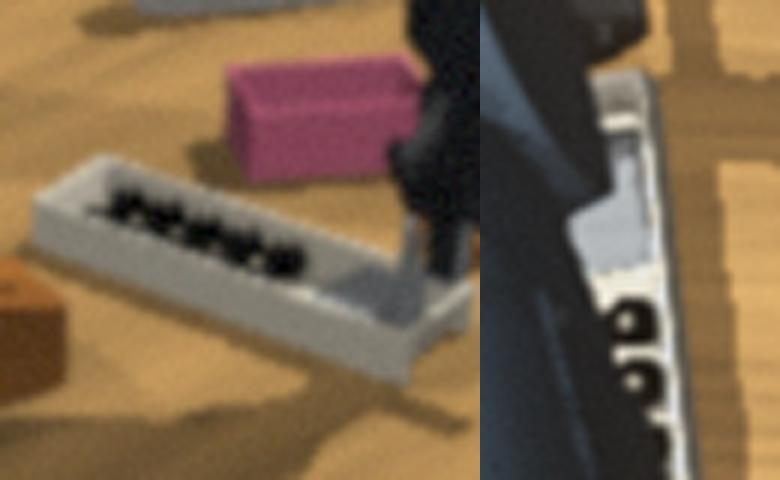

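```bash
cat >> h.py <<'E'
PSI=189.05
def lipto(x,z=.0042,th=0.,v=.06,y=0.):
    p,R=scoop_tcp(tf(TRAY,[x,y,z]),PSI,th); manip.move_l(p,R,max_speed=v)
E
python3 - <<'E'
from h import *
for x in np.arange(-.028,.0385,.01):
    lipto(x); st(round(x,3))
    f=manip.current_force()
    if np.hypot(f[0],f[1])>20: break
snap("8")
s=cv2.imread("pics/scene8.png")[:,:,::-1];t=cv2.imread("pics/top8.png")[:,:,::-1]
crop("scene",s,(340,190),80,80,6,"pics/g1.png")
crop("top",t,(185,245),50,80,6,"pics/g2.png")
a=[cv2.imread(f"pics/g{i}.png") for i in (1,2)]; cv2.imwrite("pics/g3.png",np.hstack(a))
E
```

```text
-0.028 t 36.33 p [0.5652 0.3486 0.0529] w 0.144 F [-0.3  0.2  0.7]
-0.018 t 36.64 p [0.5554 0.347  0.0529] w 0.141 F [ 0.1 -0.4  1.3]
-0.008 t 36.96 p [0.5455 0.3454 0.0529] w 0.144 F [-0.  -0.4  0.5]
0.002 t 37.27 p [0.5355 0.3439 0.0529] w 0.145 F [ 0.  -0.5  0.5]
0.012 t 37.59 p [0.5256 0.3423 0.0529] w 0.146 F [-0.9 -0.4  0.9]
0.022 t 37.91 p [0.5157 0.3407 0.0529] w 0.145 F [-0.6 -0.4  1.4]
0.032 t 38.23 p [0.5057 0.3391 0.0528] w 0.144 F [-0.5  0.5  1.7]
```

View pics/g3.png

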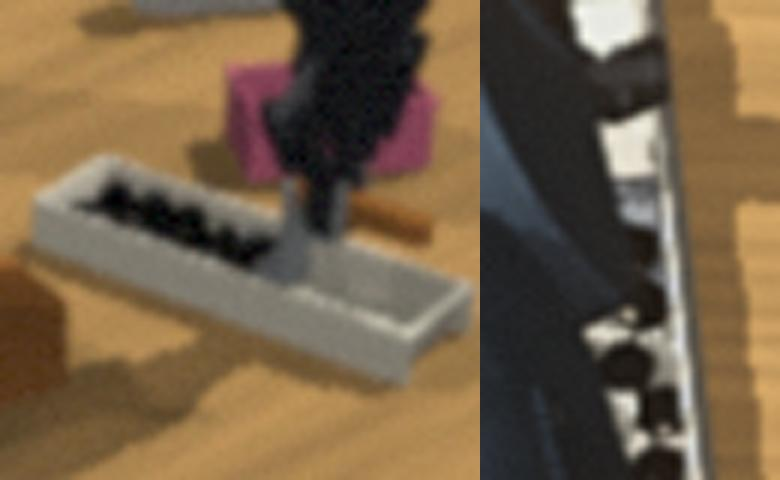

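```bash
python3 - <<'E'
from h import *
lipto(.034,v=.04)
for th in (5,10,15,20):
    lipto(.034-.0002*th,.0065+.056*np.sin(np.radians(th)),th,v=.05)
st()
lipto(.030,.06,20,v=.1); manip.dwell(.2); st()
snap("9")
s=cv2.imread("pics/scene9.png")[:,:,::-1];t=cv2.imread("pics/top9.png")[:,:,::-1]
crop("scene",s,(340,190),80,80,6,"pics/g1.png")
crop("top",t,(185,245),50,80,6,"pics/g2.png")
a=[cv2.imread(f"pics/g{i}.png") for i in (1,2)]; cv2.imwrite("pics/g3.png",np.hstack(a))
E
```

```text
t 39.58 p [0.5195 0.3412 0.0421] w 0.141 F [ 0.   0.  -1.3]
 t 40.27 p [0.5194 0.3411 0.0765] w 0.147 F [ 0.1 -0.6 -1.7]
```

View pics/g3.png

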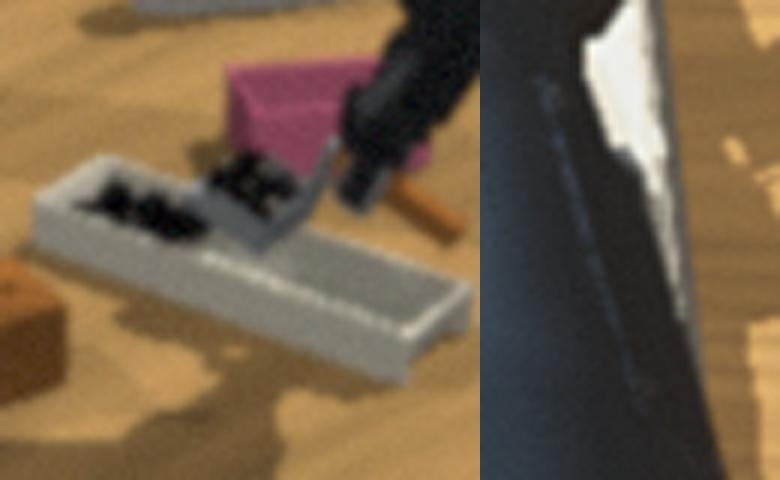

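```bash
cat >> h.py <<'E'
PUB=pose(.5618,-.0600,-6.3)
def pourlip(x,z,th,v=.1,y=0.):
    p,R=scoop_tcp(tf(PUB,[x,y,z]),180-6.3,th); manip.move_l(p,R,max_speed=v)
E
python3 - <<'E'
from h import *
for th in (20,0,-30,-55,-65):
    p,R=scoop_tcp(tf(PUB,[.03,0,.094]),173.7,th); print(th,manip.inverse_kinematics(p,R))
e=manip.current_ee_pos(); lipto(.030,.2,20,v=.2); st()
pourlip(.03,.2,20,v=.2); st()
manip.dwell(.1)
snap("10")
s=cv2.imread("pics/scene10.png")[:,:,::-1]
crop("scene",s,(275,215),130,110,6,"pics/g1.png")
E
```

```text
20 [-0.16694146  0.91489007  1.02507921 -0.01948509  1.55017134  1.51764239]
0 [-1.75531172e-01  6.73424080e-01  1.36055019e+00 -4.44089210e-16
  1.10761838e+00  1.50522090e+00]
-30 [-0.19715428  0.39611066  1.83501876  0.11455465  0.39082195  1.38924841]
-55 [-0.22541782  0.32910213  2.1799765   2.85241889  0.33729957 -1.36351769]
-65 [-0.23883971  0.37993212  2.29059113  2.95263141  0.66891512 -1.47659561]
 t 41.22 p [0.5192 0.3411 0.2157] w 0.139 F [-0.2 -0.3 -1.9]
 t 43.6 p [ 0.6866 -0.0731  0.2172] w 0.149 F [-0.5  0.4 -1.4]
```

View pics/g1.png

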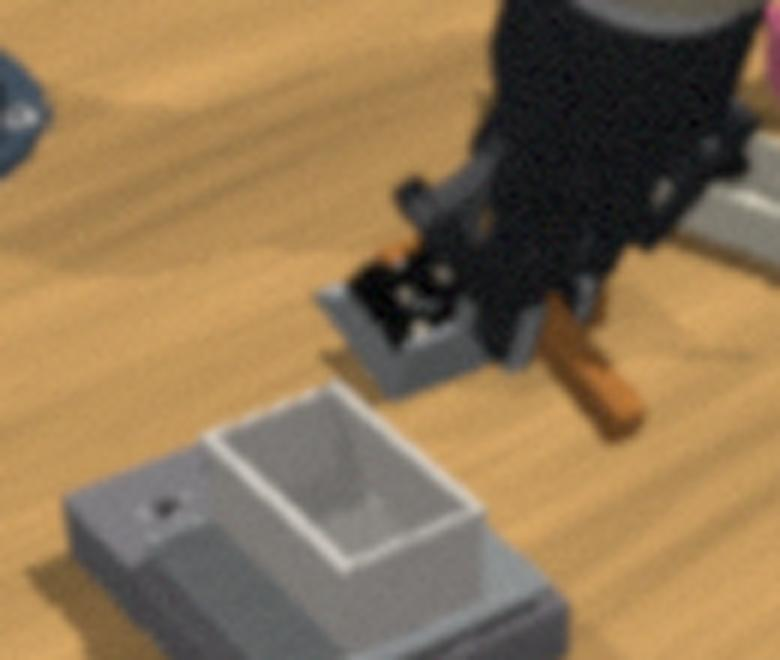

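```bash
python3 - <<'E'
from h import *
pourlip(.03,.11,18,v=.12); st()
pourlip(.03,.095,8,v=.08)
for th in (0,-8,-14,-18,-22,-26,-30,-34,-38):
    try: pourlip(.03,.095,th,v=.04)
    except manip.Unreachable as e: print("unre",th,e); break
manip.dwell(.5); st()
snap("11")
s=cv2.imread("pics/scene11.png")[:,:,::-1]
crop("scene",s,(275,215),130,110,6,"pics/g1.png")
E
```

```text
t 44.67 p [ 0.6864 -0.0738  0.1312] w 0.143 F [ 1.   0.4 -1.6]
 t 48.8 p [ 0.6277 -0.0673  0.1851] w 0.141 F [-0.3  0.1 -1.2]
```

View pics/g1.png

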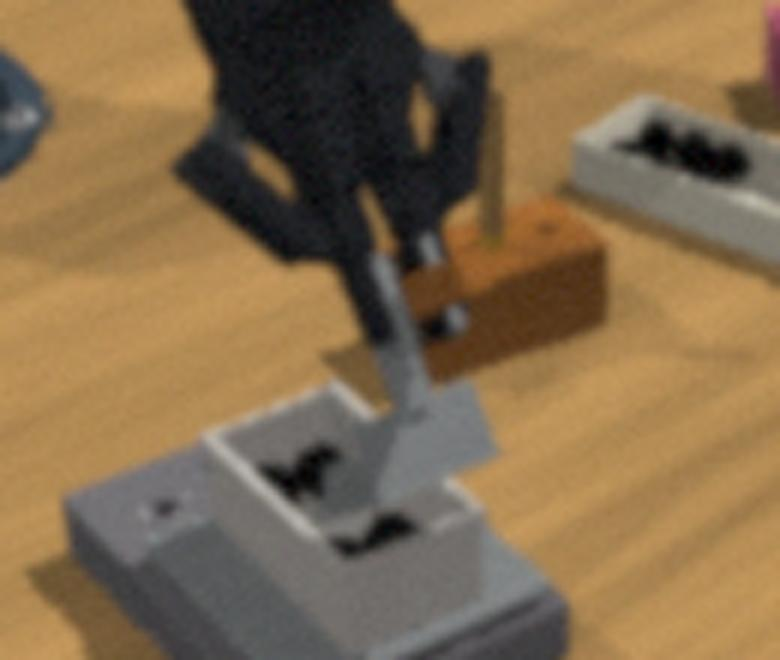

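```bash
python3 - <<'E'
from h import *
pourlip(.03,.15,-25,v=.2); pourlip(.03,.2,0,v=.25)
lipto(-.038,.2,0,v=.3); st()
snap("12")
lipto(-.038,.045,0,v=.2); manip.dwell(.1); st()
o=snap("13")
s=cv2.imread("pics/scene13.png")[:,:,::-1];t=cv2.imread("pics/top13.png")[:,:,::-1];t2=cv2.imread("pics/top12.png")[:,:,::-1]
crop("scene",s,(315,205),130,110,6,"pics/g1.png")
crop("top",t2,(180,245),70,110,6,"pics/g2.png"); crop("top",t,(340,205),60,110,6,"pics/g3.png")
a=[cv2.imread(f"pics/g{i}.png") for i in (2,3)]; cv2.imwrite("pics/g4.png",np.hstack(a))
E
```

```text
t 51.81 p [0.5757 0.3491 0.2488] w 0.145 F [-1.  -1.  -0.7]
 t 52.93 p [0.5761 0.3506 0.0953] w 0.145 F [ 0.8 -0.8 -0.6]
```

View pics/g1.png

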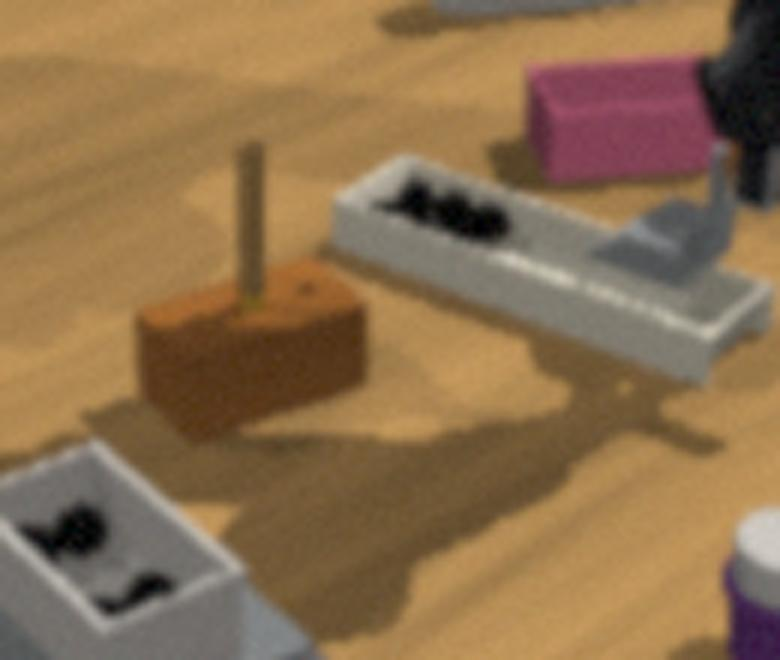

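View pics/g4.png

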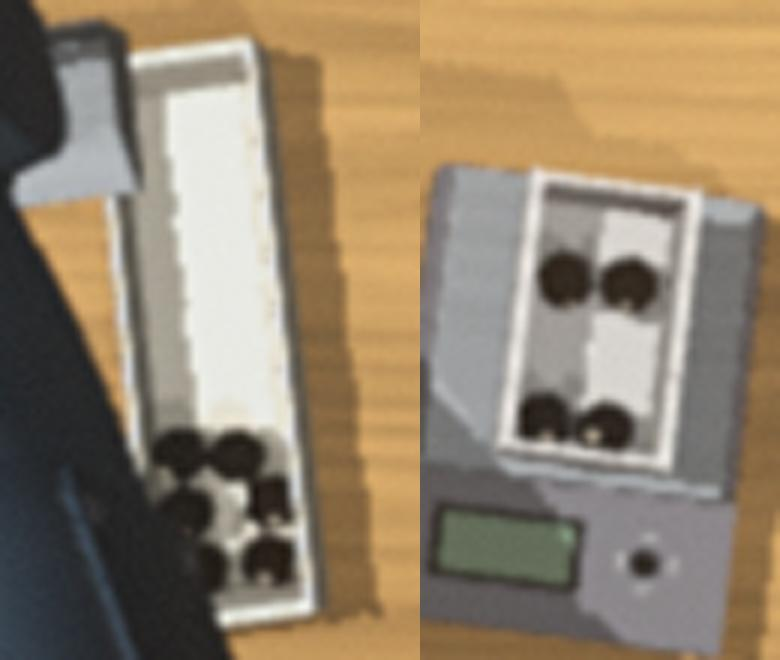

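```bash
python3 - <<'E'
from h import *
for uv in ((205,567),(268,560),(185,512),(270,498),(180,452),(235,455)):
    w=pix2plane("top",(uv[0]/6+145-.5,uv[1]/6+190-.5),.016); print((np.linalg.inv(TRAY)@np.r_[w,1])[:2].round(4))
lipto(-.03,.012,0,v=.12)
for z in (.008,.006,.005,.0042):
    lipto(-.03,z,0,v=.05); st(z)
    if manip.current_force()[2]>4: break
lipto(.02,v=.1)
for x in (.035,.05,.06,.07,.076,.08):
    lipto(x); st(x)
snap("14")
s=cv2.imread("pics/scene14.png")[:,:,::-1];t=cv2.imread("pics/top14.png")[:,:,::-1]
crop("scene",s,(340,190),80,80,6,"pics/g1.png")
crop("top",t,(185,265),50,80,6,"pics/g2.png")
a=[cv2.imread(f"pics/g{i}.png") for i in (1,2)]; cv2.imwrite("pics/g3.png",np.hstack(a))
E
```

```text
[ 0.096  -0.0143]
[0.0967 0.012 ]
[ 0.0724 -0.0202]
[0.0714 0.0156]
[ 0.0475 -0.0197]
[0.0518 0.003 ]
0.008 t 53.72 p [0.5677 0.349  0.057 ] w 0.148 F [-0.2 -0.2  0.2]
0.006 t 53.97 p [0.5675 0.3489 0.0547] w 0.142 F [-0.4 -0.3 -0.7]
0.005 t 54.22 p [0.5675 0.3489 0.0536] w 0.143 F [-0.  -0.  -1.3]
0.0042 t 54.47 p [0.5675 0.349  0.053 ] w 0.143 F [0.1 0.1 0.7]
0.035 t 55.52 p [0.503  0.3386 0.0529] w 0.146 F [-0.7 -0.5  1. ]
0.05 t 55.92 p [0.488  0.3363 0.0529] w 0.144 F [-0.3 -0.6  0.9]
0.06 t 56.23 p [0.4782 0.3347 0.0529] w 0.143 F [-0.5 -0.1  1.1]
0.07 t 56.55 p [0.4682 0.3331 0.0529] w 0.143 F [-0.8  0.   0.6]
0.076 t 56.8 p [0.4624 0.3322 0.0529] w 0.143 F [-0.5  0.   1.3]
0.08 t 57.05 p [0.4585 0.3316 0.0529] w 0.145 F [-0.8 -0.2  0.6]
```

View pics/g3.png

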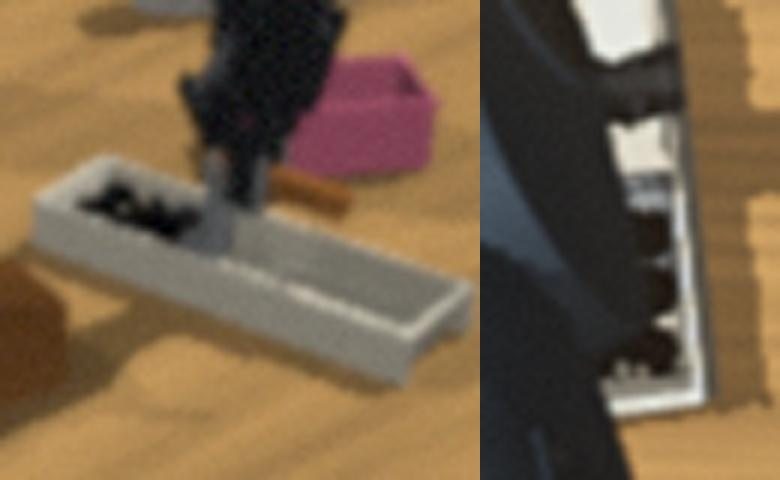

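```bash
python3 - <<'E'
from h import *
lipto(.082,v=.04)
for th in (5,10,15,20):
    lipto(.082-.0002*th,.0065+.056*np.sin(np.radians(th)),th,v=.05)
st()
lipto(.078,.06,20,v=.1)
lipto(.078,.2,20,v=.2); st()
snap("15")
pourlip(.03,.2,20,v=.22); manip.dwell(.1); st()
snap("16")
s=cv2.imread("pics/scene15.png")[:,:,::-1]; crop("scene",s,(340,180),80,80,5,"pics/g1.png")
s=cv2.imread("pics/scene16.png")[:,:,::-1]; crop("scene",s,(270,215),80,80,5,"pics/g2.png")
a=[cv2.imread(f"pics/g{i}.png") for i in (1,2)]; cv2.imwrite("pics/g3.png",np.hstack(a))
E
```

```text
t 58.4 p [0.4722 0.3336 0.0422] w 0.144 F [ 0.1  0.2 -1.8]
 t 59.74 p [0.4718 0.3335 0.2157] w 0.142 F [ 0.5  0.5 -1.8]
 t 62.18 p [ 0.6866 -0.0732  0.2172] w 0.146 F [-0.   1.1 -0.9]
```

View pics/g3.png

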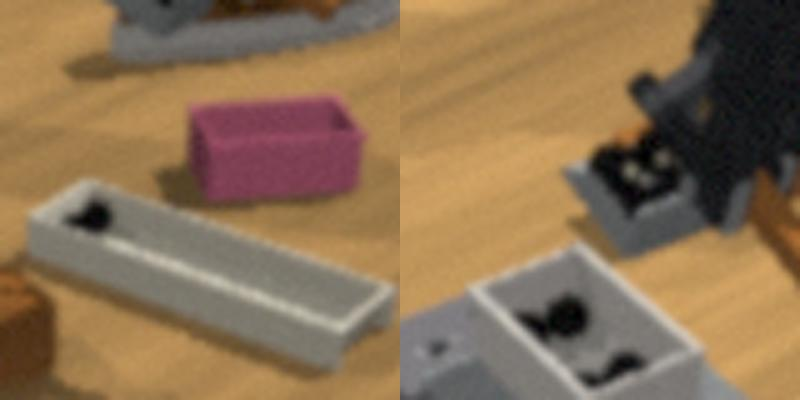

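```bash
python3 - <<'E'
from h import *
pourlip(.03,.11,18,v=.12)
pourlip(.03,.096,8,v=.08)
for th in (0,-8,-14,-18,-22,-26,-30,-34,-38):
    pourlip(.03,.096,th,v=.04)
manip.dwell(.4); st()
pourlip(.03,.15,-25,v=.2); pourlip(.03,.2,0,v=.25)
lipto(-.0,.2,0,v=.3); st()
snap("17")
lipto(-.0,.045,0,v=.2); manip.dwell(.1); st()
o=snap("18")
s=cv2.imread("pics/scene18.png")[:,:,::-1];t=cv2.imread("pics/top18.png")[:,:,::-1];t2=cv2.imread("pics/top17.png")[:,:,::-1]
crop("scene",s,(315,205),130,110,6,"pics/g1.png")
crop("top",t2,(180,245),70,110,6,"pics/g2.png"); crop("top",t,(340,205),60,110,6,"pics/g3.png")
a=[cv2.imread(f"pics/g{i}.png") for i in (2,3)]; cv2.imwrite("pics/g4.png",np.hstack(a))
E
```

```text
t 67.18 p [ 0.6278 -0.0673  0.1861] w 0.14 F [-0.4  0.  -0.7]
 t 70.09 p [0.5382 0.3432 0.2487] w 0.145 F [ 0.   0.  -0.7]
 t 71.22 p [0.5386 0.3446 0.0952] w 0.147 F [ 0.8 -0.1 -0.3]
```

View pics/g1.png

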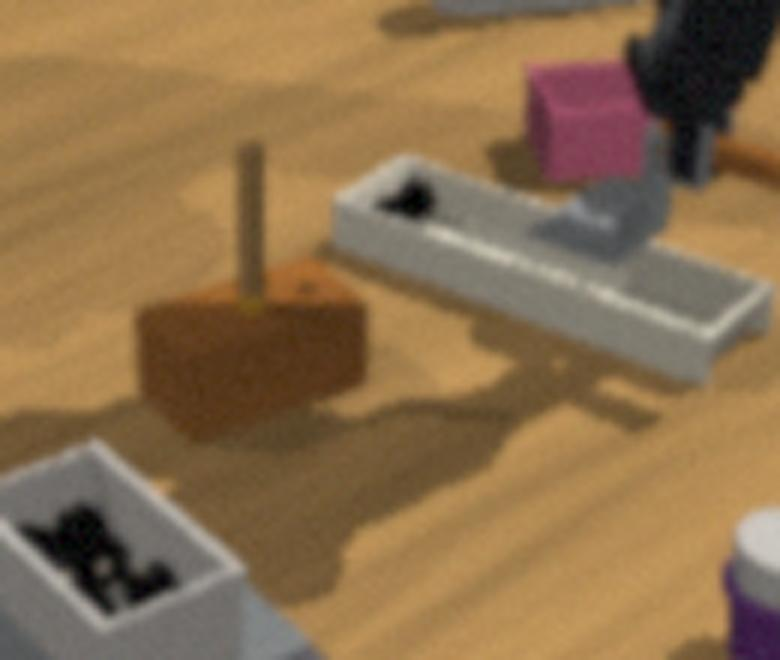

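View pics/g4.png

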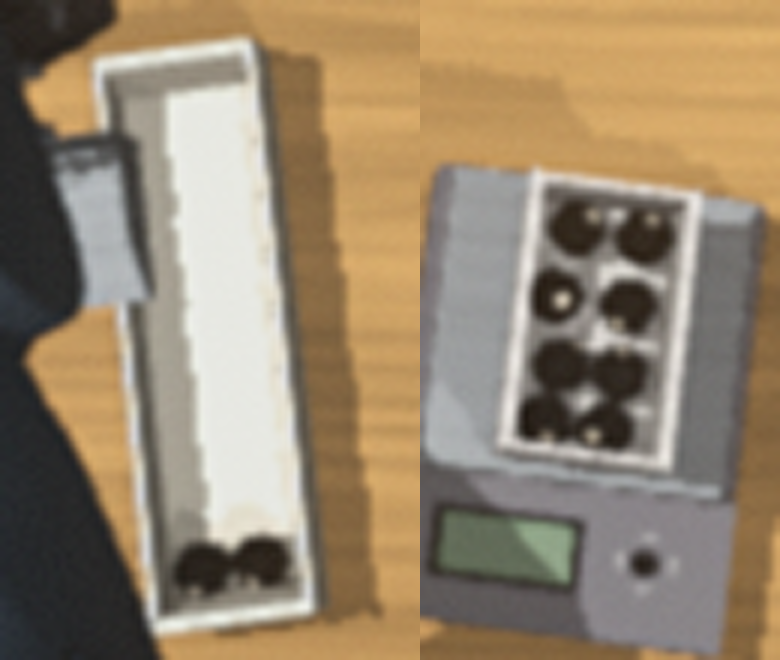

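```bash
python3 - <<'E'
from h import *
lipto(0,.012,0,v=.12)
for z in (.008,.005,.0042):
    lipto(0,z,0,v=.05)
st(z)
lipto(.07,v=.1)
for x in (.08,.088,.094,.098,.100,.102,.104,.106):
    lipto(x,v=.04); manip.dwell(.1); st(x)
    f=manip.current_force()
    if f[0]>4: break
snap("19")
s=cv2.imread("pics/scene19.png")[:,:,::-1];t=cv2.imread("pics/top19.png")[:,:,::-1]
crop("scene",s,(340,190),80,80,6,"pics/g1.png")
crop("top",t,(185,265),50,80,6,"pics/g2.png")
a=[cv2.imread(f"pics/g{i}.png") for i in (1,2)]; cv2.imwrite("pics/g3.png",np.hstack(a))
E
```

```text
0.0042 t 72.49 p [0.5379 0.3443 0.053 ] w 0.147 F [-0.3  0.3 -0.4]
0.08 t 73.84 p [0.4588 0.3316 0.0529] w 0.141 F [-0.2 -0.1  2.1]
0.088 t 74.29 p [0.4509 0.3303 0.0529] w 0.143 F [-0.1  0.2  0.8]
0.094 t 74.69 p [0.4449 0.3294 0.0529] w 0.144 F [ 0.2 -0.2  1.1]
0.098 t 75.04 p [0.4409 0.3287 0.0528] w 0.144 F [-1.  -0.2  2.1]
0.1 t 75.39 p [0.4391 0.3285 0.0529] w 0.141 F [ 0.6 -0.4  1.5]
0.102 t 75.74 p [0.437  0.3282 0.0529] w 0.145 F [-0.2 -0.4  1.2]
0.104 t 76.09 p [0.435  0.3278 0.0529] w 0.146 F [-0.3 -0.1  1.5]
0.106 t 76.44 p [0.4331 0.3275 0.0529] w 0.141 F [-0.6  0.7  1.8]
```

View pics/g3.png

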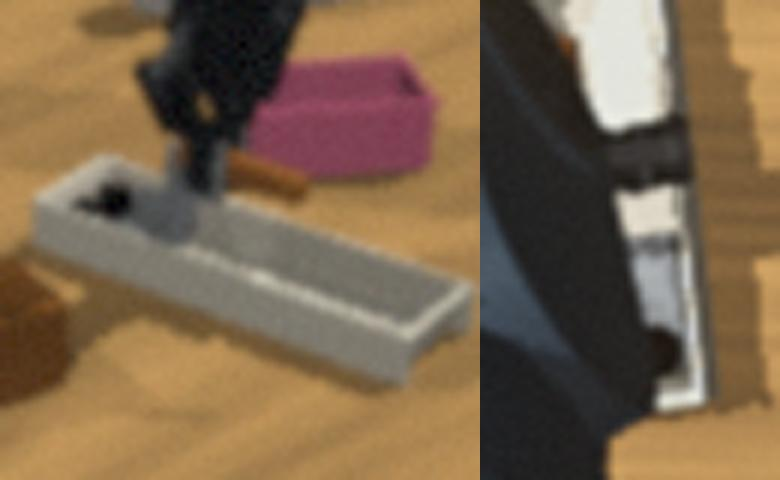

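```bash
python3 - <<'E'
from h import *
x=.106
for xx in (.107,.108,.109):
    lipto(xx,v=.03); manip.dwell(.15); st(xx); x=xx
    f=manip.current_force()
    if abs(f[0])>3: break
x-=.0008
for th in (2,4,7,10,13,16,20,24):
    z=.005+.056*np.sin(np.radians(th)); lipto(x+max(0,(z-.006))*.33,z,th,v=.05); f=manip.current_force(); 
    if th%4==0: st(th)
manip.dwell(.2)
snap("20")
s=cv2.imread("pics/scene20.png")[:,:,::-1];t=cv2.imread("pics/top20.png")[:,:,::-1]
crop("scene",s,(330,180),80,80,6,"pics/g1.png")
crop("top",t,(185,265),50,80,6,"pics/g2.png")
a=[cv2.imread(f"pics/g{i}.png") for i in (1,2)]; cv2.imwrite("pics/g3.png",np.hstack(a))
E
```

```text
0.107 t 76.94 p [0.4326 0.3275 0.0531] w 0.143 F [3.4 0.2 2. ]
4 t 77.44 p [0.4349 0.3277 0.0513] w 0.147 F [ 0.7 -1.1 -0.6]
16 t 78.44 p [0.4383 0.3283 0.0438] w 0.139 F [-0.1 -0.1 -0.9]
20 t 78.69 p [0.4387 0.3283 0.0409] w 0.143 F [ 0.5  0.2 -1. ]
24 t 78.94 p [0.4383 0.3282 0.0378] w 0.146 F [-0.5 -0.3  0.6]
```

View pics/g3.png

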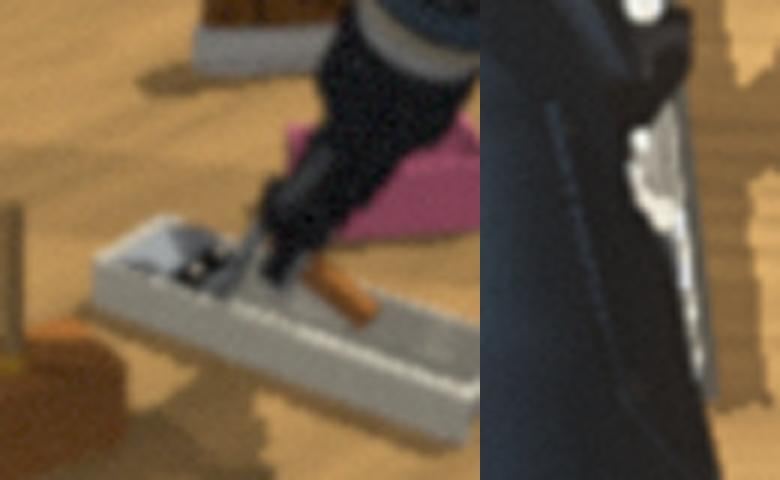

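```bash
python3 - <<'E'
from h import *
lipto(.108,.07,22,v=.1)
lipto(.09,.2,20,v=.2)
pourlip(.035,.2,20,v=.22); manip.dwell(.1); st()
snap("21")
s=cv2.imread("pics/scene21.png")[:,:,::-1]; crop("scene",s,(280,205),110,90,6,"pics/g1.png")
E
```

```text
t 83.05 p [ 0.6915 -0.0737  0.2172] w 0.139 F [ 0.   1.  -0.9]
```

View pics/g1.png

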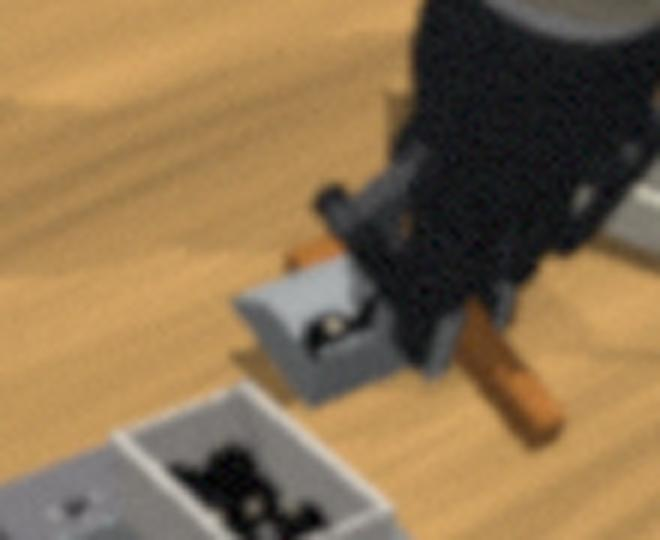

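```bash
python3 - <<'E'
from h import *
pourlip(.03,.11,18,v=.12)
pourlip(.03,.094,8,v=.08)
for th in (0,-6,-10,-13,-16,-18,-20,-22,-24,-27,-30,-34,-38):
    pourlip(.03,.094,th,v=.025)
manip.dwell(.4); st()
pourlip(.03,.15,-25,v=.2); pourlip(.03,.2,0,v=.25)
lipto(.01,.2,0,v=.3); st()
lipto(.01,.06,0,v=.2)
o=snap("22")
s=cv2.imread("pics/scene22.png")[:,:,::-1];t=cv2.imread("pics/top22.png")[:,:,::-1]
crop("scene",s,(315,205),130,110,6,"pics/g1.png")
crop("top",t,(260,225),200,150,4,"pics/g2.png")
E
```

```text
t 89.83 p [ 0.6277 -0.0673  0.1841] w 0.143 F [ 0.2 -0.  -1.1]
 t 92.76 p [0.5283 0.3417 0.2487] w 0.139 F [-0.2 -0.   0.1]
```

View pics/g1.png

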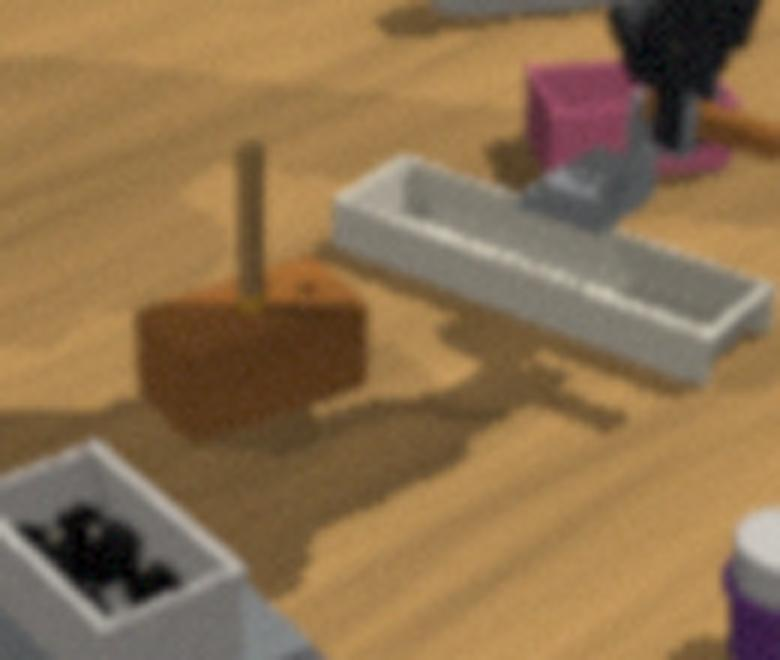

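View pics/g2.png

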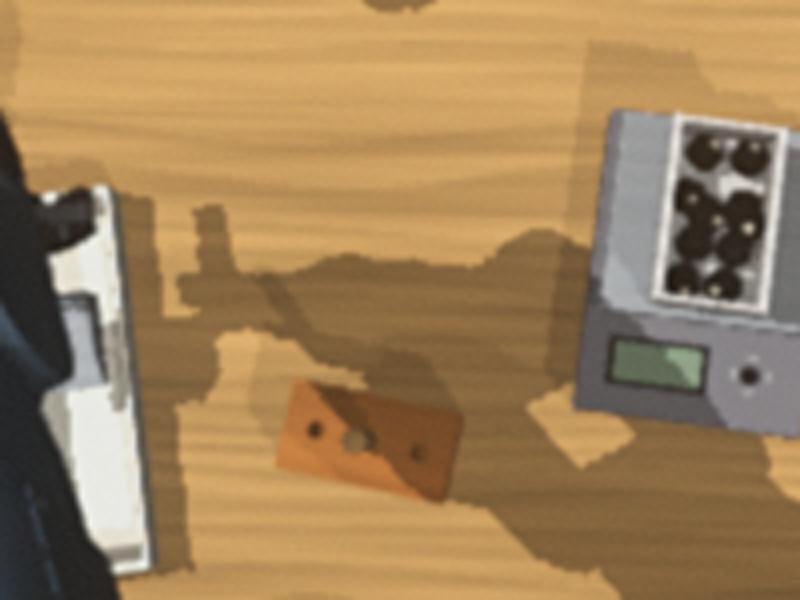

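```bash
python3 - <<'E'
from h import *
lipto(.01,.012,0,v=.12)
for z in (.008,.006,.005,.0042):
    lipto(.01,z,0,v=.05)
st()
manip.set_gripper(.55); st("open")
p,R=scoop_tcp(tf(TRAY,[.01,0,.0042]),PSI,0)
manip.move_l([p[0],p[1],.16],max_speed=.15)
manip.move_ptp([.40,-.06,.32],Rdown(-96.2)); manip.dwell(.3); st()
o=snap("23")
s=cv2.imread("pics/scene23.png")[:,:,::-1];t=cv2.imread("pics/top23.png")[:,:,::-1]
crop("scene",s,(310,215),130,110,6,"pics/g1.png")
crop("top",t,(260,225),200,150,4,"pics/g2.png");crop("top",t,(340,210),60,60,9,"pics/g3.png")
P=cloud("top",o["top"][1]); m=(abs(P[...,0]-.5625)<.09)&(abs(P[...,1]+.06)<.08)&(P[...,2]>.083)&(P[...,2]<.1)
print(cv2.minAreaRect(P[m][:,:2].astype(np.float32)),np.median(P[m][:,2]),P[m][:,2].max())
E
```

```text
t 95.26 p [0.528  0.3427 0.053 ] w 0.147 F [ 0.2 -0.4  0.6]
open t 95.68 p [0.528  0.3426 0.0529] w 0.548 F [-0.2 -0.7  0.2]
 t 98.51 p [ 0.4001 -0.0598  0.3198] w 0.551 F [0.6 0.9 0.8]
((0.5610988140106201, -0.059558212757110596), (0.06716130673885345, 0.1125437542796135), 83.71532440185547) 0.08784149916988994 0.09296905115149462
```

View pics/g1.png

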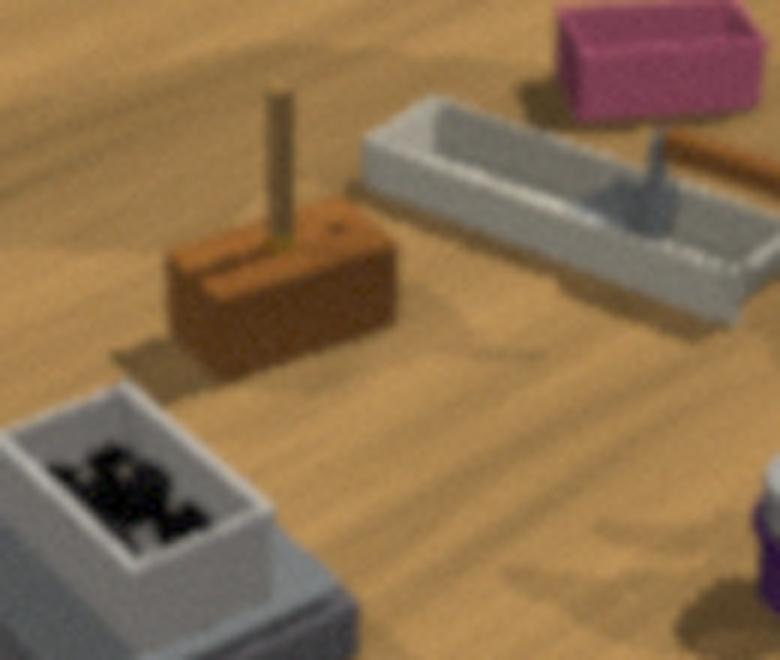

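View pics/g2.png

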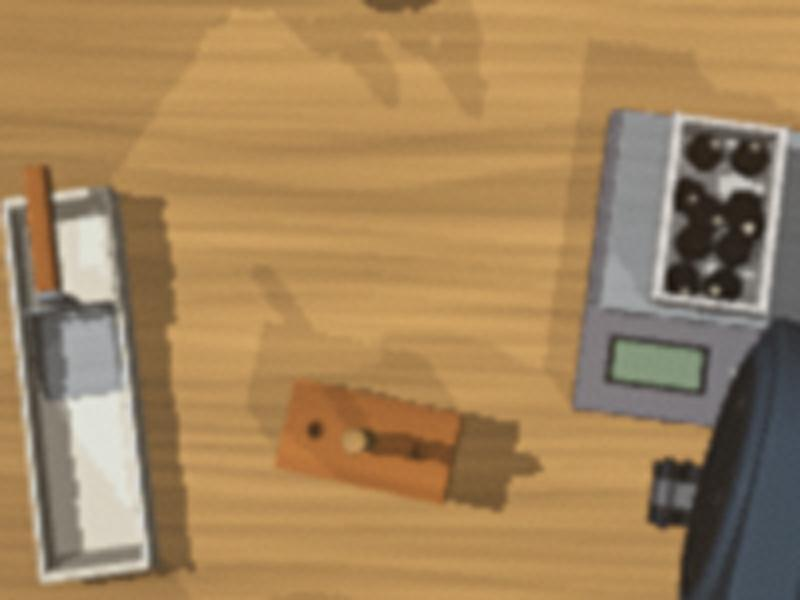

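View pics/g3.png

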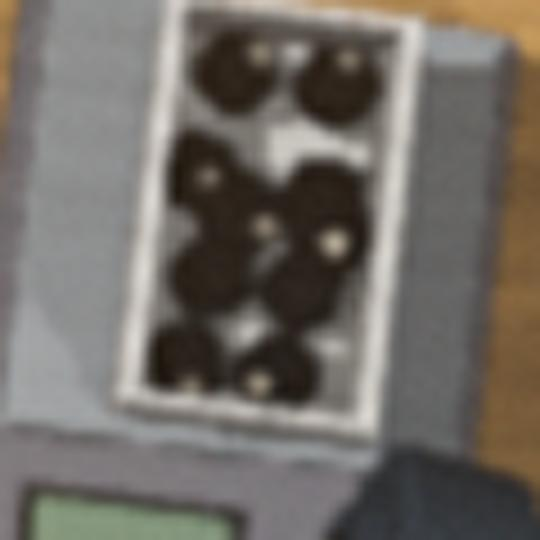

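```bash
python3 - <<'E'
from h import *
im=cv2.imread("pics/top23.png"); hs=cv2.cvtColor(im,cv2.COLOR_BGR2HSV)
for c in ((432,180),):
    # texture: use local std of V to find cork
    g=hs[...,2].astype(np.float32); 
    lab=cv2.cvtColor(im,cv2.COLOR_BGR2LAB).astype(np.float32)
    ref=lab[165:198,418:448].reshape(-1,3).mean(0); bg=lab[140:220,395:402].reshape(-1,3).mean(0); print(ref,bg)
overlay("top",im[:,:,::-1],[],(432,180),90,90,6,"pics/m1.png")
e=cv2.imread("pics/scene23.png")[:,:,::-1]; overlay("scene",e,[],(198,335),110,90,6,"pics/m2.png")
E
```

```text
[150.45859 140.70203 163.41718] [160.45535 137.0375  164.05714]
```

View pics/m1.png

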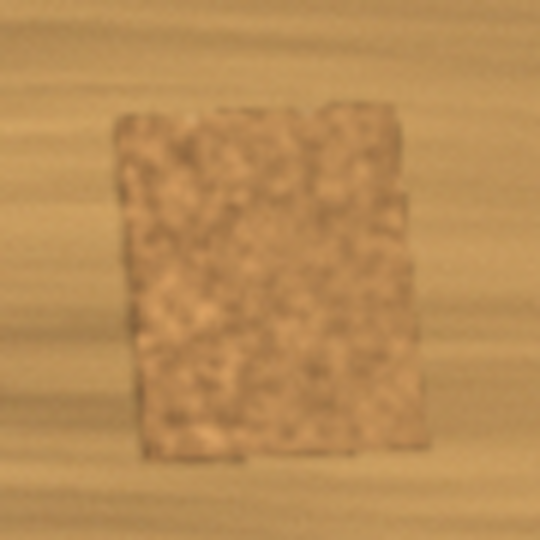

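View pics/m2.png

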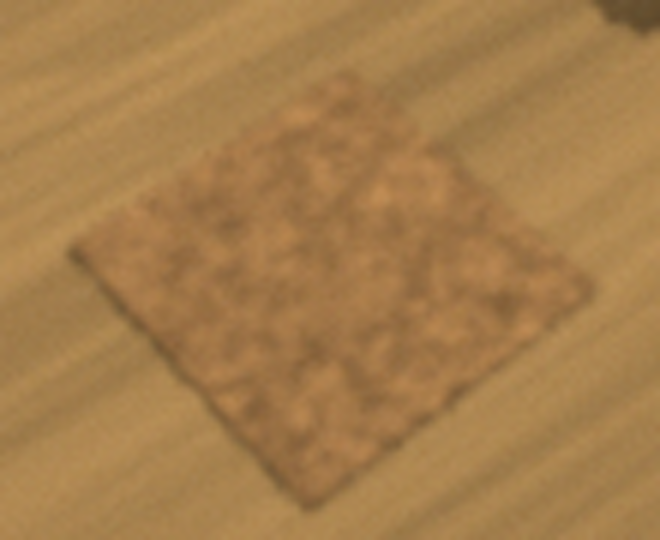

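```bash
python3 - <<'E'
from h import *
C=[]
for n,o,q in (("top",(387,135),[(116,115),(396,103),(428,447),(145,458)]),("scene",(143,290),[(345,72),(595,288),(312,508),(70,250)])):
    w=np.array([pix2plane(n,(o[0]+u/6-.5,o[1]+v/6-.5),.004)[:2] for u,v in q]); r=cv2.minAreaRect(w.astype(np.float32)); print(n,w.mean(0),r); C.append(w.mean(0))
E
```

```text
top [ 0.63388424 -0.30558526] ((0.6337816715240479, -0.3054331839084625), (0.1503106951713562, 0.12075136601924896), 3.9554190635681152)
scene [ 0.63818554 -0.30880113] ((0.6382371187210083, -0.3087199330329895), (0.14752398431301117, 0.11725568026304245), 4.7868475914001465)
```

```bash
python3 - <<'E'
from h import *
R=Rdown(-96.3); m=[.6355,-.307]
manip.set_gripper(1.0)
manip.move_ptp([.5615,-.0597,.16],R)
manip.move_l([.5615,-.0597,.0585],max_speed=.12); st("dn")
manip.set_gripper(0,60); manip.dwell(.2); st("grip")
manip.move_l([.5615,-.0597,.078],max_speed=.06); st("lift")
manip.move_l([m[0],m[1],.078],Rdown(-85.7),max_speed=.12); st("over")
snap("24")
manip.move_l([m[0],m[1],.032],max_speed=.08); manip.dwell(.1);st()
for z in (.027,.024,.022,.020,.018,.016,.014):
    manip.move_l([m[0],m[1],z],max_speed=.03); manip.dwell(.1); st(z)
    if manip.current_force()[2]>2: break
s=cv2.imread("pics/scene24.png")[:,:,::-1]; crop("scene",s,(200,290),110,90,6,"pics/g1.png")
E
```

```text
dn t 100.97 p [ 0.562  -0.0598  0.0593] w 1.001 F [-0.2  0.4  0.4]
grip t 101.51 p [ 0.562  -0.0598  0.0595] w 0.737 F [-1.2  0.1  6.2]
lift t 101.98 p [ 0.5616 -0.0597  0.0783] w 0.736 F [ 0.1  0.7 -2.6]
over t 104.28 p [ 0.6355 -0.3066  0.078 ] w 0.738 F [ 0.9 -0.  -3.2]
 t 105.21 p [ 0.6359 -0.3072  0.0327] w 0.738 F [-0.3  0.2 -2.1]
0.027 t 105.62 p [ 0.6355 -0.307   0.0271] w 0.736 F [-0.5  0.4 -1.6]
0.024 t 105.97 p [ 0.6355 -0.307   0.024 ] w 0.738 F [ 0.2  0.8 -2.9]
0.022 t 106.33 p [ 0.6355 -0.307   0.022 ] w 0.738 F [-0.5 -0.2 -3.1]
0.02 t 106.67 p [ 0.6355 -0.307   0.02  ] w 0.735 F [ 0.2 -0.  -3.1]
0.018 t 107.03 p [ 0.6357 -0.3071  0.0196] w 0.736 F [-5.5  2.7 10.5]
```

View pics/g1.png

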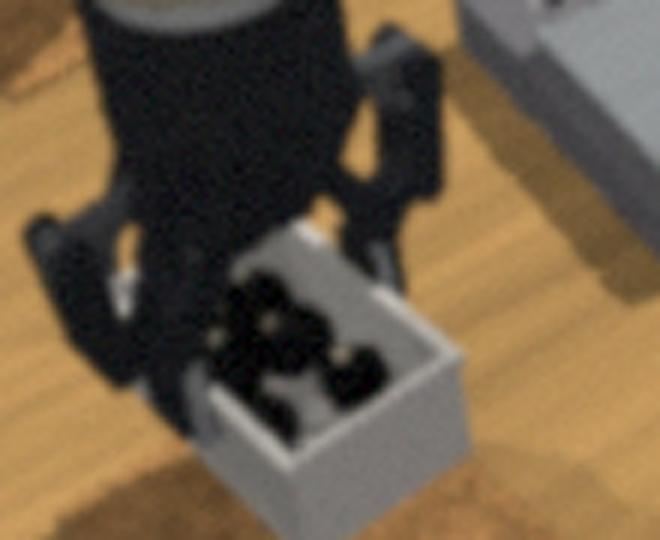

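```bash
python3 - <<'E'
from h import *
manip.set_gripper(1.0); st("open")
manip.move_l([.6355,-.307,.15],max_speed=.15)
manip.move_ptp([.35,-.10,.35],Rdown(-90)); manip.dwell(.5); st()
o=snap("25")
s=o["scene"][0];t=o["top"][0]
cv2.imwrite("pics/g1.png",s[:,:,::-1]); crop("top",t,(280,210),560,420,1.4,"pics/g2.png"); crop("top",t,(432,180),60,60,9,"pics/g3.png")
P=cloud("top",o["top"][1]); m=(abs(P[...,0]-.6355)<.09)&(abs(P[...,1]+.307)<.08)&(P[...,2]>.042)&(P[...,2]<.06)
print(cv2.minAreaRect(P[m][:,:2].astype(np.float32)),np.median(P[m][:,2]))
E
```

```text
open t 107.38 p [ 0.6355 -0.307   0.0179] w 1.001 F [-0.6 -0.9  0.4]
 t 110.42 p [ 0.3501 -0.1     0.35  ] w 0.999 F [ 0.2 -0.2  0.6]
((0.6343098282814026, -0.30735212564468384), (0.11283986270427704, 0.06952445209026337), 4.386595249176025) 0.0473399922528781
```

View pics/g1.png

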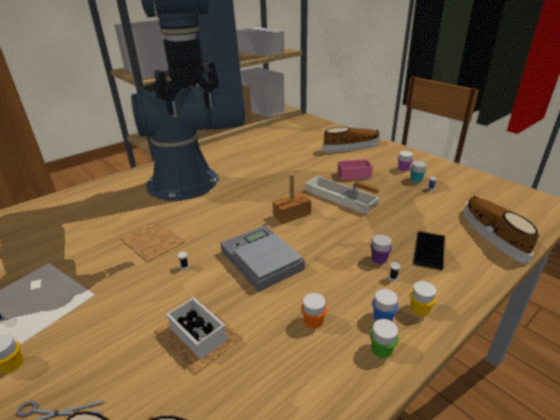

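View pics/g2.png

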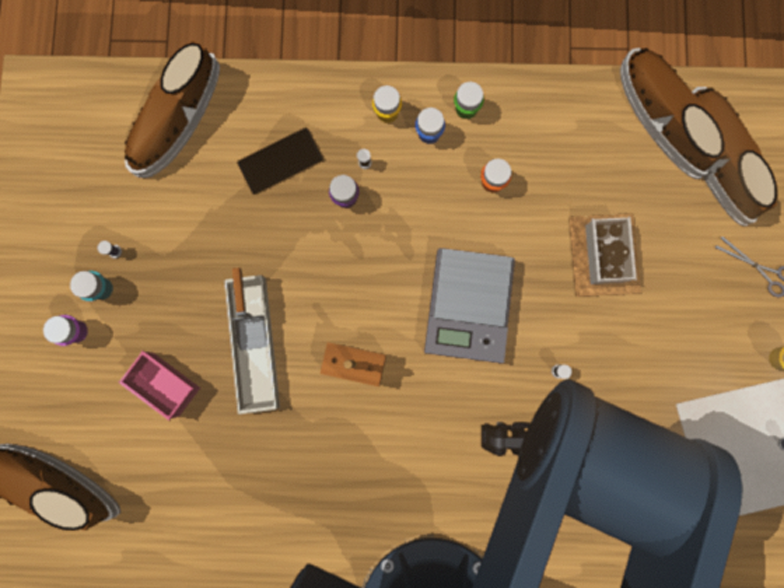

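View pics/g3.png

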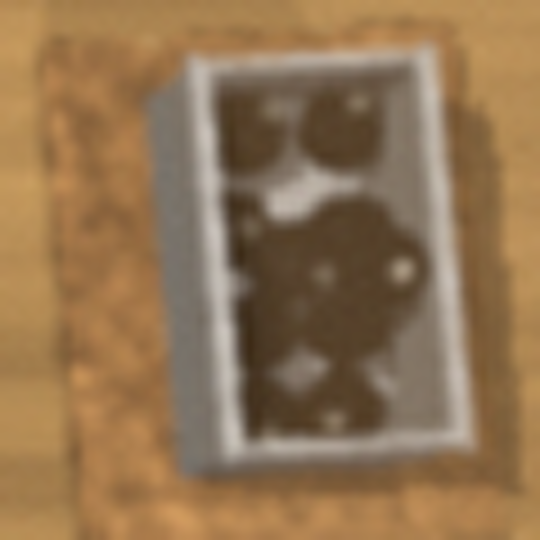

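```bash
python3 - <<'E'
from h import *
print(manip.sign_off()); st()
E
```

```text
the job is handed in; nothing more can be done
None
the job is handed in; nothing more can be done
```

The job is handed in, after about 110 s of the 210 s allowed. I set the tub on the scale's pan and zeroed the scale with the stylus. I put the stylus back in the middle hole and moved all ten beads with the scoop in three loads (4, 4 and 2). The scoop is back in the emptied tray, and the tub is on the right-hand cork mat.

**Last checks:**
- **Tub:** it measures at (0.634, −0.307) and is upright. The mat's centre measures (0.636, −0.307), but the two cameras put that centre about 5 mm apart. I used their average.
- **Beads:** the tray is empty and I saw no bead spilled anywhere. The tub showed 4 and then 8 beads after the first two loads. The final view fits ten, but some beads lie on others, so that last count is not certain.
- **Zero key:** I pressed until it hit a hard stop at about 12 N; the spring needs 3.5 N to go fully down. The display is blank, so the zeroing could not be read back.
- **Other things:** the stylus stands upright in its hole, and the pots and the reel stand where they were. I noticed no knock to the tub or scoop and no slip of the grip.

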